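# Change over the handle bows on the drying rack

### The job

First take the two dry grey handle bows off the drying bar and stand them upright on their feet in the white tray. Then hang all the wet copper bows that stand on the bench astride the bar: put each one on at the open loading end and slide it along the bar so that its foot lifts the red catch and the catch drops behind it; do not lower or lift a wet bow over the part of the bar behind the catch. Leave the catch hanging closed and the other things on the bench where they are.

Things in the scene. Friction and masses are not known exactly. Their poses are not given: they have to be found in the camera images.
- rack: drying rack fixed to the bench: wooden base 134 (x) by 320 (y), 14 high; round steel bar 14 thick along its y, top 160 above the bench, from y -125 (loading end, no stop) to a black flange 48 across at y +167; posts 16 thick at y -115 and +162 that a bow straddles. Catch bracket 96 high at x -56 to -64, y -68 to -40. Origin: on the bench under the bar; z up
- bar_mid (a point): point on the top of the drying bar at rack y 0; axes as the rack's. The storing part of the bar runs from the catch (y -45) to the flange (y +167), the loading part from y -125 to the catch. Against the flange a bow's middle is at y +155; bows stored side by side take 40 each
- catch (a joint): red catch, light plate 17x4 with a bead 8 thick at its tip, hanging 43 below its pin: 0 = hangs straight down (closed, cannot swing the other way), grows (rad) as its tip is pushed to the rack's +y and rises; falls back by itself. The foot of a hung bow slid towards +y lifts it to about 0.75 and leaves it when the bow's middle is at rack y +4; it drops behind the foot
- catch_tip (a point): lower end of the red catch; hanging, it is at rack x -42, y -45, 47 above the bench, in the way of the feet (6 thick, undersides 51 above the bench) of a bow hung on the bar
- tray: shallow white enamel tray 105 (x) by 160 (y) by 16 high, loose, 0.5 kg; inner floor 2 above the bench. Origin: centre of its underside
- dry_bow_1: dry silvery grey handle bow, a U of flat strip 24x5, hung astride the bar between catch and flange; lifts off upwards. 115 tall; legs flat, parallel, 54 apart outside, 44 inside, up to 98 above the feet; heavy dark feet 40 (y), 6 thick, reach to x -42 and +42. 200 g, low centre of mass. Origin: midway between feet undersides; x foot to foot, y along strip width, z to crown. Half-turn symmetric
- dry_bow_2: second dry silvery grey bow, hung on the same part of the bar nearer the flange; size and axes as dry_bow_1
- dry_bow_1_seat (a point): underside of this dry bow's shallow roof-shaped crown, 109 above its feet, on the bar's top when hung. Grip the bow from above by the outsides of its legs, 85 to 95 above the feet
- wet_bow_1: wet copper-coloured bow with dark feet, standing on the bench at the start (some of the four are absent); size and axes as dry_bow_1
- wet_bow_1_seat (a point): underside of this bow's crown, 109 above its feet: at the height of the bar's top when hung
- wet_bow_2: wet copper-coloured bow with dark feet, standing on the bench at the start (some of the four are absent); size and axes as dry_bow_1
- wet_bow_2_seat (a point): underside of this bow's crown, 109 above its feet: at the height of the bar's top when hung
- wet_bow_3: wet copper-coloured bow with dark feet, standing on the bench at the start (some of the four are absent); size and axes as dry_bow_1
- wet_bow_3_seat (a point): underside of this bow's crown, 109 above its feet: at the height of the bar's top when hung
- wet_bow_4: wet copper-coloured bow with dark feet, standing on the bench at the start (some of the four are absent); size and axes as dry_bow_1
- wet_bow_4_seat (a point): underside of this bow's crown, 109 above its feet: at the height of the bar's top when hung
- oil_stone: grey oil stone in a wooden holder, 54x165x29, bystander; origin: centre of its underside
- wax_cake: round yellow wax cake 71 across, 35 high, bystander; origin: centre of its underside
- brass_weight: small brass weight 35 across, 44 high, bystander; origin: centre of its underside
Things that resemble listed ones, but are neither listed nor needed, are in the scene too. What is shaped like the wet_bow_3 but blue is not meant. What is shaped like the wet_bow_4 but green is not meant.

How it is judged:
By the outcome, as a careful person would: the job done as asked, in the order asked, and still so for the second after the job is handed in, with the robot touching nothing.
Of wet_bow_1, wet_bow_2, wet_bow_3, wet_bow_4 only 3 to 4 are there at a start; the rules pass over those that are not, and their reading is None.
At some moment in a run one of tray, wet_bow_1, wet_bow_2, wet_bow_3, wet_bow_4 may be knocked a few centimetres aside while the robot is not near it.
It also fails if it takes over 210 s, if anything falls off the work surface, if the arm or the gripper's body presses on something with over 40 N, if the wrist force passes 120 N, or if a joint passes its speed limit or range.

### The arm

A 6-joint arm with a two-finger parallel gripper is mounted at the origin on a cart in front of the work surface, level with it; the furniture and walls round the work are solid. World frame = base frame: x ahead of the robot, y to its left, z up, the work surface at z = 0. Lengths are in mm, angles in degrees, forces in N, time in s.
With the tool pointing down it reaches from about 350 to 850 mm from the base axis. Payload 8.1 kg.
Tool frame: the origin (TCP) lies at the very end of the fingers, on their centre line; the grasp point (between the pads) lies 19 mm behind it (tcp_to_grasp is the distance from the TCP to the grasp point, in mm); z points along the fingers, x is the direction in which the jaws open and shut, and the axes are right-handed (so a half turn about z gives the same grasp; the last joint's range is limited). The gripper opens to 85 mm and grips with 20 to 120 N. Pads are 22 mm wide; open, the fingers measure 114 mm over their backs; the gripper's body (76 mm by 85 mm) begins 54 mm behind the grasp point. The pads swing forward as they close: fully open they stand 13 mm farther back than shut.
Start: joints at [-76.857, 7.471, 85.268, -0, 87.261, -4.893], TCP at [185.796, -570.513, 231.292] pointing down, gripper open.
Joint ranges: [-169.43, 169.43], [-51.17, 129.36], [1.28, 143.12], [-76.62, 256.62], [0, 156.53], [-152.29, 152.29]. Speed limits (degrees/s): [136.94, 136.94, 159.86, 180, 180, 180].

### API

Orientations are given as [roll, pitch, yaw] about the fixed x, y, z axes, in that order (R = Rz(yaw) Ry(pitch) Rx(roll)).
In Python, from bench import * gives the robot as it stands. The module is installed in compiled form; this text tells all that it offers.
- The arm moves only by the tool apply_moves, never from a script. Its argument "targets" is text: rows parted by semicolons, each of 7 numbers parted by spaces: the turn, a rotation vector about the tool's x, y, z in rad, then the shift along the tool's x, y, z in cm, then the finger opening in cm, from 0 to 8.54. A call has exactly 5 rows; each row is the pose to reach, as a shift and turn from the pose commanded when the call began, along the tool's axes at that moment; what a row does not reach only later rows make up. A row lasts 1/10 s, in which the tool goes at most 50 mm and 8.59 degrees, less where a joint would pass 70% of its speed; a pose out of reach is approached as far as the arm can. A call with a gripper value outside its range is refused whole. The fingers move at their own pace and stop on an object; "force" is the grip in N (left out, the last holds). Time passes only in rows, so rows that repeat a pose let the fingers close, or fill a call up. It gives the time, the measured TCP pose, the force and the opening at its end, in the units of the state.
- sense(): the state, without advancing time (a new reading comes with each control period).
- snapshot(name): name is "scene" or "top"; returns the picture (420x560x3 uint8, red, green, blue); there is no depth.
- camera_model(name): a dict with "fx", "fy", "cx", "cy" (pixels), "position" and "attitude" of the camera in the world. Camera axes: x right, y up, looking along -z (the intrinsics and any distortion apply to the point x, -y, -z); pixel columns grow to the right and rows downward; lengths in mm; the calibration is good to about 2 mm. A picture is of the moment at which its call begins. camera_model takes no time and is no camera call.
- hand_in(): hands the job in, once; it reports no verdict.
Trained networks look in the newest picture that a camera, given by its name, has taken for a name from the list of things; names that differ only in an ending like _2 or _b are one class to them, and where a whole thing is asked for, a point or a joint stands for the part that bears it (a point fixed in the world has none). Each returns a list of dicts, best first, with "confidence" (0 to 1); they miss things now and then, are a little off and sometimes report something else, mostly with a low value. They report only what shows in the picture. A call takes as long as a camera call. They do not tell look-alikes from the thing itself.
- recognise(camera, query): "at" ([row, column] in pixels, amid what is visible of it).
- place_of(camera, query): "at" ([row, column] in pixels: a listed point, or the origin of a listed thing).
The state is a dict: "time": time; "joint_pos": joint angles; "qd": joint speeds; "joint_efforts": joint torques, N m; "tool_pos": TCP position; "tcp_rot": TCP orientation; "ft_force": force on the tool from outside, world axes, zero at the start; "wrist_torque": the same for the moment, N m; "finger_gap": finger opening in mm.
Only numpy, scipy, OpenCV 4.12 (cv2) and the standard library are available. Lean on these libraries where they do the work, as an engineer would, in place of code of your own. Each camera call takes 0.05 s, during which the arm holds its last target. There are 200 camera calls.

## Working session

There is one attempt and no reset: what is moved stays moved. The work goes in short steps, Python scripts to look and compute and a tool call to move; the robot and the scene stay as the last step left them, time stands still between calls to the robot, and variables do not carry over. Pictures are saved under pics/ and viewed, about 12 in all and at most 16, crops included, and the job is handed in when it is done.

Besides the shell and the picture viewer there is one more tool, called as a command line: name --argument value ..., lists and objects as JSON in quotes. apply_moves: Moves the arm, as the interface text tells. Its arguments: {"type":"object","properties":{"targets":{"type":"string"},"force":{"type":"number"}},"required":["targets"]}

```bash
ls; mkdir -p pics; python3 - <<'E'
from bench import *
import cv2
print(sense())
for n in("scene","top"):
    im=snapshot(n); cv2.imwrite(f"pics/{n}0.png",cv2.resize(im[:,:,::-1],None,fx=1.4,fy=1.4)); print(n,camera_model(n))
    for q in("rack","bar_mid","catch_tip","tray","dry_bow_1","dry_bow_1_seat","wet_bow_1","wet_bow_1_seat"):
        print(n,q,[(r["at"],round(r["confidence"],2)) for r in place_of(n,q)])
E
```

```text
pics
{'time': 0.0, 'joint_pos': array([-7.68561809e+01,  7.51543038e+00,  8.53313078e+01,  4.13276901e-04,
        8.72608666e+01, -4.89281451e+00]), 'qd': array([ 0.05105737, -0.0223716 , -0.0195945 , -0.05007299,  0.010103  ,
        0.02739408]), 'joint_efforts': array([ 1.49643492e-04, -5.69403219e+01, -5.00551915e+01, -2.44240555e-04,
        1.46652642e-02,  3.08381902e-05]), 'tool_pos': array([ 185.67321166, -569.95861141,  230.2216288 ]), 'tcp_rot': array([-1.79990411e+02,  1.07177379e-01, -7.19633776e+01]), 'ft_force': array([-0.92994374,  0.11587578,  0.71697792]), 'wrist_torque': array([-0.04001031, -0.0214473 , -0.02159445]), 'finger_gap': 85.40525066830486}
scene {'fx': 380.5075945716817, 'fy': 380.5075945716817, 'cx': 279.88366140010027, 'cy': 208.95886100987195, 'position': array([  42.80989697,  674.02962939, 1002.79774264]), 'attitude': array([  43.96149361,   -0.64426547, -146.33901061])}
scene rack [([297.1, 223.6], 0.76)]
scene bar_mid [([172.3, 305.3], 0.75), ([262.2, 218.6], 0.59)]
scene catch_tip [([274.8, 238.6], 0.49)]
scene tray [([246.1, 292.7], 0.92), ([29
[... 374 characters left out ...]
.4259624833014, 'fy': 432.4259624833014, 'cx': 289.05229277344847, 'cy': 213.03129650312758, 'position': array([ 311.81708816,  -39.43735729, 1298.38444047]), 'attitude': array([  9.81745126,  -0.81409832, -89.11282371])}
top rack [([221.6, 186.4], 0.9)]
top bar_mid [([213.2, 178.1], 0.66)]
top catch_tip []
top tray [([242.7, 276.4], 0.84), ([217.5, 165.1], 0.47)]
top dry_bow_1 [([234.4, 156.8], 0.65)]
top dry_bow_1_seat [([217.1, 163.6], 0.76)]
top wet_bow_1 [([243.7, 393.2], 0.87), ([246.6, 335.0], 0.87), ([298.1, 354.4], 0.86), ([195.8, 387.2], 0.82), ([213.5, 178.7], 0.74), ([287.6, 310.7], 0.68), ([194.9, 417.4], 0.67)]
top wet_bow_1_seat [([241.4, 404.5], 0.86), ([241.4, 275.1], 0.48)]
```

View pics/scene0.png

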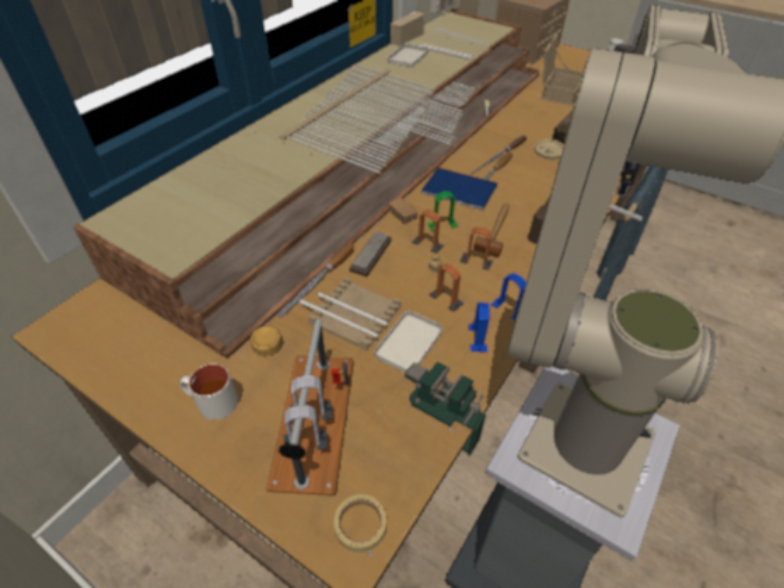

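View pics/top0.png

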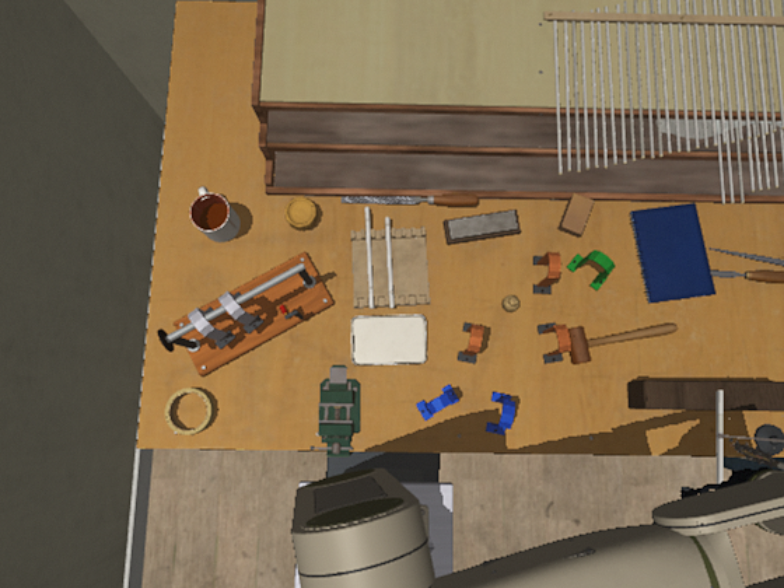

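Top view (display px): copper bows at (546,271), (474,341) and (556,342). Blue ones at (438,402) and (503,411) and the green one at (592,266) are look-alikes. The rack's loading end is near (308,270), the flange at (165,340) and the tray at (389,340). Next: helpers and an enlarged crop.

```bash
cat > h.py <<'E'
from bench import *
import numpy as np, cv2
from scipy.spatial.transform import Rotation as R
from scipy.optimize import minimize
CM={n:camera_model(n) for n in("scene","top")}
def proj(n,P):
    c=CM[n]; Rc=R.from_euler("xyz",c["attitude"],degrees=True).as_matrix()
    p=(np.atleast_2d(P)-c["position"])@Rc
    return np.c_[c["cx"]+c["fx"]*p[:,0]/-p[:,2], c["cy"]+c["fy"]*p[:,1]/p[:,2]]  # col,row
def unproj(n,col,row,z):
    c=CM[n]; Rc=R.from_euler("xyz",c["attitude"],degrees=True).as_matrix()
    d=Rc@[(col-c["cx"])/c["fx"],-(row-c["cy"])/c["fy"],-1]; o=c["position"]
    return (o+d*(z-o[2])/d[2])[:2]
def w(pose,L):  # pose x,y,z,yawdeg ; local pts
    a=np.radians(pose[3]); L=np.atleast_2d(L).astype(float); c,s=np.cos(a),np.sin(a)
    return np.c_[pose[0]+c*L[:,0]-s*L[:,1],pose[1]+s*L[:,0]+c*L[:,1],pose[2]+L[:,2]]
def box(x0,x1,y0,y1,z0,z1): return [[x,y,z] for x in(x0,x1) for y in(y0,y1) for z in(z0,z1)]
STRIP=[box(-27,-22,-12,12,6,98),box(22,27,-12,12,6,98),[[x,y,z] for y in(-12,12) for x,z in((-27,98),(-22,98),(-12,108),(-10,115))],
 [[x,y,z] for y in(-12,12) for x,z in((27,98),(22,98),(12,108),(10,115))],box(-13,13,-12,12,109,115)]
TRAY=[box(-52.5,52.5,-80,80,0,16)]
def render(n,pose,parts,S=3):
    m=np.zeros((420*S,560*S),np.uint8)
    for b in parts:
        h=cv2.convexHull((((proj(n,w(pose,b))+.5)*S-.5)*16).astype(np.int32))
        cv2.fillConvexPoly(m,h,255,cv2.LINE_AA,4)
    return cv2.resize(m,(560,420),interpolation=cv2.INTER_AREA)/255.
def fit(masks,pose,parts,z=0):
    cams=list(masks)
    def cost(v):
        t=0
        for n in cams:
            r=render(n,[v[0],v[1],z,v[2]],parts); m=masks[n]
            t+=np.abs(r-m).sum()/m.sum()
        return t
    best=None
    for dy in (-30,0,30):
        x0=np.array([pose[0],pose[1],pose[2]+dy])
        o=minimize(cost,x0,method="Nelder-Mead",options=dict(initial_simplex=[x0,x0+[12,0,0],x0+[0,12,0],x0+[0,0,15]],xatol=.2,fatol=.002,maxiter=120))
        if best is None or o.fun<best.fun: best=o
    return best.x.round(1),round(best.fun,3)
def hsv(im): return cv2.cvtColor(im,cv2.COLOR_RGB2HSV)
def near(mask,n,pose,hz=60,rad=45):
    c=proj(n,[[pose[0],pose[1],hz]])[0]; yy,xx=np.mgrid[:420,:560]
    return mask*(np.hypot(xx-c[0],yy-c[1])<rad)
def shift(T): # world TCP target relative to current frame
    s=sense(); Rt=R.from_euler("xyz",s["tcp_rot"],degrees=True)
    return Rt.inv().apply(np.array(T)-s["tool_pos"])/10
E
python3 - <<'E'
from h import *
a=cv2.imread("pics/scene0.png"); 
s=cv2.resize(snapshot("scene")[:,:,::-1],None,fx=1,fy=1); t=snapshot("top")[:,:,::-1]
cv2.imwrite("pics/raw_s.png",s); cv2.imwrite("pics/raw_t.png",t)
A=cv2.resize(s[220:355,185:260],None,fx=4.4,fy=4.4,interpolation=cv2.INTER_CUBIC)
B=cv2.resize(t[170:275,105:245],None,fx=3.3,fy=3.3,interpolation=cv2.INTER_CUBIC)
o=np.zeros((600,800,3),np.uint8); o[:A.shape[0],:A.shape[1]]=A; o[:B.shape[0],335:335+B.shape[1]]=B
cv2.imwrite("pics/rack.png",o)
H=hsv(t[:,:,::-1])
for c,r in((546,271),(474,341),(556,342),(580,345),(592,266),(389,340),(389,268),(300,255)):
    c,r=int(c/1.4),int(r/1.4); print((c,r),H[r,c],unproj("top",c,r,60).round())
Hs=hsv(s[:,:,::-1])
for c,r in((432,218),(485,232),(449,272),(487,247),(330,410)): print(Hs[int(r/1.4),int(c/1.4)])
E
```

```text
(390, 193) [ 17 143 159] [ 591. -350.]
(338, 243) [ 11 173 187] [ 441. -196.]
(397, 244) [ 17 149 168] [ 441. -366.]
(414, 246) [ 12 138 120] [ 436. -415.]
(422, 190) [ 17 153 105] [ 602. -444.]
(277, 242) [ 21  24 220] [441. -20.]
(277, 191) [ 17  26 194] [591. -17.]
(214, 182) [ 12 179 151] [615. 168.]
[ 12 161 141]
[ 11 165 161]
[ 13 152 148]
[ 11 168 100]
[120   5  48]
```

View pics/rack.png

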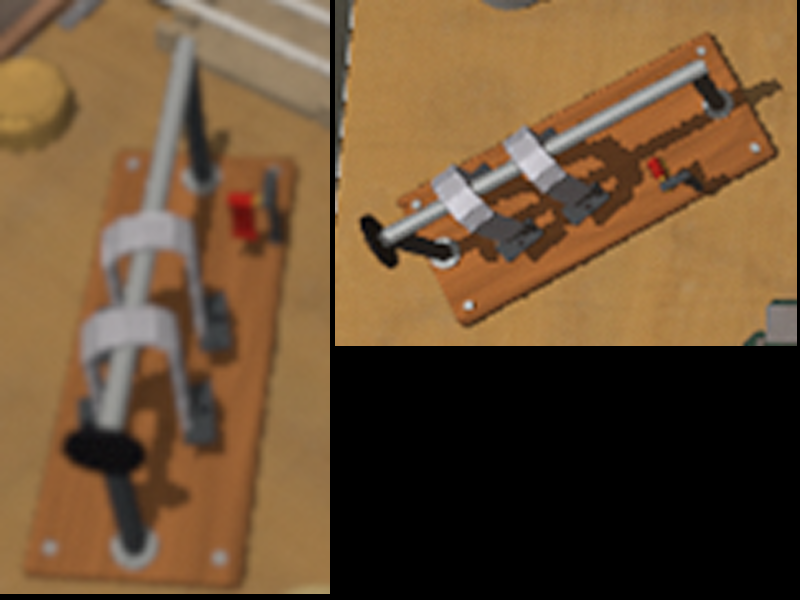

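Rack crop: flange at (105,450) left panel and (379,240) right panel. Loading end is at (185,40) and (706,67), the red catch hangs closed, and two grey bows are on the bar. Next I'll fit everything.

```bash
cat > fit0.py <<'E'
from h import *
from scipy.optimize import least_squares
s=cv2.imread("pics/raw_s.png")[:,:,::-1]; t=cv2.imread("pics/raw_t.png")[:,:,::-1]
fs=lambda x,y:(185+x/4.4,220+y/4.4); ft=lambda x,y:(105+(x-335)/3.3,170+y/3.3)
obs=[("top",ft(379,240),[0,167,153]),("top",ft(706,67),[0,-125,153]),("scene",fs(105,450),[0,167,153]),("scene",fs(185,40),[0,-125,153]),
("top",ft(710,33),"c+-"),("top",ft(776,155),"c--"),("top",ft(462,325),"c-+"),("scene",fs(120,150),"c+-"),("scene",fs(298,160),"c--"),("scene",fs(240,585),"c-+"),("scene",fs(25,575),"c++")]
sg={"+":1,"-":-1}
def res(v):
    o=[]
    for n,px,L in obs:
        if isinstance(L,str): L=[sg[L[1]]*67,v[3]+sg[L[2]]*160,14]
        o+=list(proj(n,w([v[0],v[1],0,v[2]],L))[0]-px)
    return o
o=least_squares(res,[520,230,25,20],loss="soft_l1"); print("rack",o.x.round(1),np.round(o.fun,1))
rk=[o.x[0],o.x[1],0,o.x[2]]
for n,f,pts in(("top",ft,((462,200),(533,153))),("scene",fs,((128,325),(148,230)))):
    for p in pts:
        q=unproj(n,*f(*p),166)-rk[:2]; a=np.radians(rk[3]); print(n,"bow rack xy",np.round([q@[np.cos(a),np.sin(a)],q@[-np.sin(a),np.cos(a)]],1))
H={"top":hsv(t),"scene":hsv(s)}
for nm,p in(("A",(591,-350,0)),("B",(441,-196,0)),("C",(441,-366,0))):
    m={}
    for n in H:
        h=H[n]; k=((h[...,0]<=14)&(h[...,1]>120)&(h[...,2]>60)).astype(float)
        m[n]=near(k,n,p,60,22 if n=="top" else 26)
    print(nm,fit(m,p,STRIP), {n:fit({n:m[n]},p,STRIP) for n in m})
m={n:near(((H[n][...,1]<60)&(H[n][...,2]>165)).astype(float),n,(441,-20),8,48 if n=="top" else 42) for n in H}
print("tray",fit(m,(441,-20,0),TRAY))
E
python3 fit0.py
```

```text
rack [505.7 251.8  30.2  19.9] [ 0.4  0.4 -0.6  0.2  0.1 -0.9  0.7  0.7 -0.8 -0.5 -0.   0.4 -1.1  1.5
 -0.6 -0.8  0.1 -0.8  0.1 -0.2 -1.2 -1.1]
top bow rack xy [-5.5 92.7]
top bow rack xy [ 1.  26.6]
scene bow rack xy [-1.5 98.8]
scene bow rack xy [-1.8 33.8]
A (array([ 5.944e+02, -3.545e+02, -4.000e-01]), np.float64(0.452)) {'top': (array([ 594.8, -354.3,   -1.6]), np.float64(0.114)), 'scene': (array([ 593.4, -355.4,    3.5]), np.float64(0.282))}
B (array([ 442. , -195.1,  -10.8]), np.float64(0.39)) {'top': (array([ 443.4, -195.1,  -11.1]), np.float64(0.124)), 'scene': (array([ 441.4, -195.1,   -7.9]), np.float64(0.236))}
C (array([ 445.1, -369.4,   10.2]), np.float64(1.229)) {'top': (array([ 446.7, -370. ,   14. ]), np.float64(0.577)), 'scene': (array([ 444. , -369. ,    9.8]), np.float64(0.63))}
tray (array([445.3, -21.2,   4.3]), np.float64(0.638))
```

```bash
cat > ov.py <<'E'
from h import *
E_=[(0,1),(2,3),(4,5),(6,7),(0,2),(1,3),(4,6),(5,7),(0,4),(1,5),(2,6),(3,7)]
def overlay(im,n,items,S,r0,r1,c0,c1):
    o=cv2.resize(np.ascontiguousarray(im[r0:r1,c0:c1,::-1]),None,fx=S,fy=S,interpolation=cv2.INTER_CUBIC)
    for pose,parts in items:
        for b in parts:
            if len(b)!=8: continue
            p=((proj(n,w(pose,b))-[c0,r0]+.5)*S).astype(int)
            ed=E_ if parts is not None else []
            for i,j in ed: cv2.line(o,tuple(map(int,p[i])),tuple(map(int,p[j])),(255,255,0),1)
    return o
BOW=[box(-27,27,-12,12,6,115),box(-42,-22,-20,20,0,6),box(22,42,-20,20,0,6)]
E
python3 - <<'E'
from ov import *
s=cv2.imread("pics/raw_s.png")[:,:,::-1]; t=cv2.imread("pics/raw_t.png")[:,:,::-1]
rk=[505.7,251.8,0,30.2]
it=[([594.4,-354.5,0,-.4],BOW),([442,-195.1,0,-10.8],BOW),([445.1,-369.4,0,10.2],BOW),([445.3,-21.2,0,4.3],TRAY)]
for y in(95,30): it.append((list(w(rk,[0,y,51])[0])+[30.2],BOW))
it.append((rk,[box(-67,67,-140,180,0,14),box(-1,1,-125,167,152,154),box(-44,-40,-47,-43,47,90)]))
A=overlay(t,"top",it,2.6,165,280,110,415)
B=overlay(s,"scene",it,2.7,140,355,190,365)
cv2.imwrite("pics/ov1.png",A); cv2.imwrite("pics/ov2.png",B)
E
```

```text
(no output)
```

View pics/ov1.png

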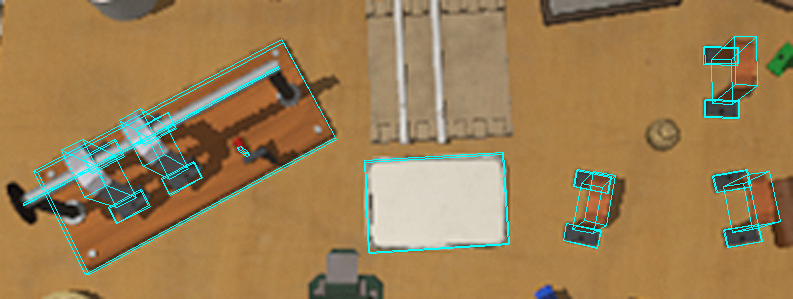

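View pics/ov2.png

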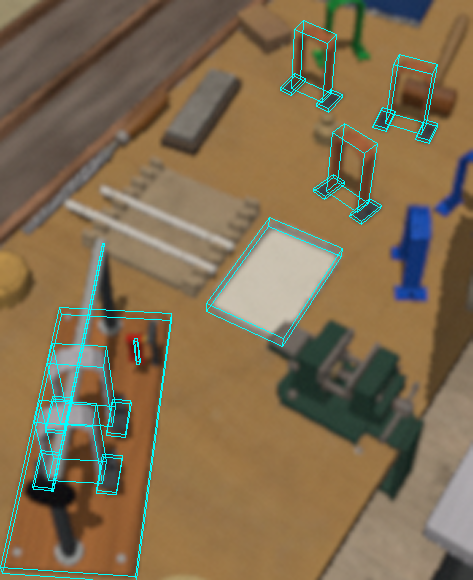

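The overlays fit: rack (506,252, yaw 30), dry bows at rack y 28 and 94, wet bows A, B, C, and the tray with yaw about 3. There is nothing else copper, so there are three wet bows. Now the planner.

```bash
cat > plan.py <<'E'
# usage: plan.py "x y z yaw [ncalls]" ... ; prints per call the final row (turn z, shift cm), from the present pose
import sys
from h import *
RK=[505.7,251.8,0,30.2]
s=sense(); p=np.array([*s["tool_pos"],s["tcp_rot"][2]])
print("t",round(s["time"],1),"pose",p.round(1),"rot",s["tcp_rot"].round(1),"F",s["ft_force"].round(1),"gap",round(s["finger_gap"],1))
if __name__=="__main__":
  for a in sys.argv[1:]:
    kind=a.split()[0]
    v=[float(x) for x in a.replace("r","").split()]
    q=np.array(v[:4]) if kind!="r" else np.r_[w(RK,[v[0],v[1],v[2]])[0],v[3]]
    d=q-p; d[3]=(d[3]+180)%360-180
    n=int(v[4]) if len(v)>4 else int(np.ceil(max(np.linalg.norm(d[:3])/235,abs(d[3])/42,.1)))
    for i in range(n):
        a0=np.radians(p[3]+d[3]*i/n); u=d/n; c,s_=np.cos(a0),np.sin(a0)
        print(f"  -> {(p+d*(i+1)/n).round(0)}: turn {-np.radians(u[3]):.3f} shift {(c*u[0]+s_*u[1])/10:.2f} {(s_*u[0]-c*u[1])/10:.2f} {-u[2]/10:.2f}")
    p=q
E
python3 plan.py "480 -150 250 -10" "r 0 28 250 30.2"
```

```text
t 1.0 pose [ 185.8 -570.5  231.3  -72. ] rot [-180.    0.  -72.] F [-0.9  0.1  0.1] gap 85.4
  -> [ 284. -430.  238.  -51.]: turn -0.360 shift -10.29 -13.66 -0.62
  -> [ 382. -290.  244.  -31.]: turn -0.360 shift -4.81 -16.42 -0.62
  -> [ 480. -150.  250.  -10.]: turn -0.360 shift 1.29 -17.06 -0.62
  -> [486.  63. 250.  10.]: turn -0.351 shift -3.13 -21.08 -0.00
  -> [492. 276. 250.  30.]: turn -0.351 shift 4.31 -20.87 -0.00
```

apply_moves --targets "0 0 -0.36 -10.29 -13.66 -0.62 8.5;0 0 -0.36 -10.29 -13.66 -0.62 8.5;0 0 -0.36 -10.29 -13.66 -0.62 8.5;0 0 -0.36 -10.29 -13.66 -0.62 8.5;0 0 -0.36 -10.29 -13.66 -0.62 8.5" --force 40

```text
time: 1.5
tool_pos: [285.7, -428.3, 238.0]
tcp_rot: [-180.0, -0.0, -51.1]
ft_force: [0.4, -0.4, -0.2]
finger_gap: 84.9
```

apply_moves --targets "0 0 -0.36 -4.81 -16.42 -0.62 8.5;0 0 -0.36 -4.81 -16.42 -0.62 8.5;0 0 -0.36 -4.81 -16.42 -0.62 8.5;0 0 -0.36 -4.81 -16.42 -0.62 8.5;0 0 -0.36 -4.81 -16.42 -0.62 8.5"

```text
time: 2.0
tool_pos: [383.3, -288.8, 244.0]
tcp_rot: [-180.0, -0.0, -30.5]
ft_force: [-0.6, -0.9, 0.3]
finger_gap: 84.6
```

apply_moves --targets "0 0 -0.36 1.29 -17.06 -0.62 8.5;0 0 -0.36 1.29 -17.06 -0.62 8.5;0 0 -0.36 1.29 -17.06 -0.62 8.5;0 0 -0.36 1.29 -17.06 -0.62 8.5;0 0 -0.36 1.29 -17.06 -0.62 8.5"

```text
time: 2.5
tool_pos: [481.3, -149.3, 249.8]
tcp_rot: [-180.0, -0.0, -10.0]
ft_force: [0.6, -1.4, 0.2]
finger_gap: 85.2
```

apply_moves --targets "0 0 -0.35 -3.13 -21.08 0 8.5;0 0 -0.35 -3.13 -21.08 0 8.5;0 0 -0.35 -3.13 -21.08 0 8.5;0 0 -0.35 -3.13 -21.08 0 8.5;0 0 -0.35 -3.13 -21.08 0 8.5"

```text
time: 3.0
tool_pos: [486.2, 64.8, 249.9]
tcp_rot: [-180.0, -0.0, 10.1]
ft_force: [-0.2, -1.2, 0.4]
finger_gap: 85.2
```

apply_moves --targets "0 0 -0.35 4.31 -20.87 0 8.5;0 0 -0.35 4.31 -20.87 0 8.5;0 0 -0.35 4.31 -20.87 0 8.5;0 0 -0.35 4.31 -20.87 0 8.5;0 0 -0.35 4.31 -20.87 0 8.5"

```text
time: 3.5
tool_pos: [493.2, 277.8, 249.4]
tcp_rot: [-180.0, -0.0, 30.1]
ft_force: [-0.2, -0.9, -0.1]
finger_gap: 85.0
```

```bash
python3 plan.py "r 0 28 121 30.2"; python3 - <<'E'
from ov import *
import time
rk=[505.7,251.8,0,30.2]; s=sense()["tool_pos"]
it=[(list(w(rk,[0,y,51])[0])+[30.2],BOW) for y in(94,28)]
im=snapshot("scene"); cv2.imwrite("pics/a1.png",overlay(im,"scene",it,3.5,190,355,170,320))
E
```

```text
t 3.5 pose [493.2 277.8 249.4  30.1] rot [-180.    -0.    30.1] F [-0.2 -0.9 -0.1] gap 85.0
  -> [492. 276. 121.  30.]: turn -0.002 shift -0.23 0.08 12.84
```

View pics/a1.png

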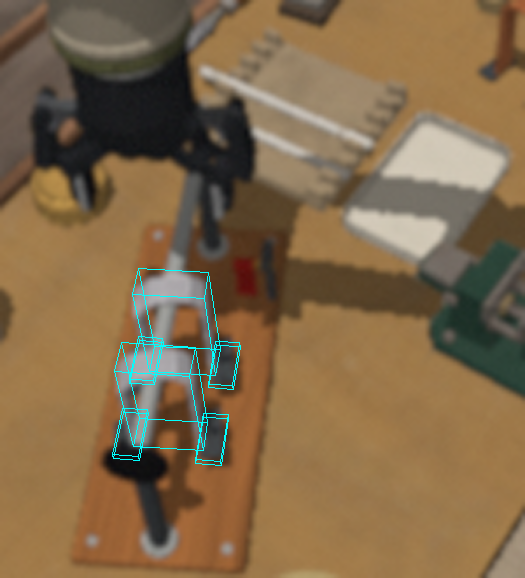

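The arm is above the nearer dry bow and the overlay matches. Descend and grip.

apply_moves --targets "0 0 0 -0.2 0.1 3 8.5;0 0 0 -0.2 0.1 6 8.5;0 0 0 -0.2 0.1 9 8.5;0 0 0 -0.2 0.1 11.5 8.5;0 0 0 -0.2 0.1 12.8 8.5"

```text
time: 4.05
tool_pos: [491.1, 270.7, 119.0]
tcp_rot: [180.0, 0.2, 29.9]
ft_force: [-0.1, 0.1, -0.4]
finger_gap: 85.4
```

apply_moves --targets "0 0 0 0 0 0 5.0;0 0 0 0 0 0 5.0;0 0 0 0 0 0 5.0;0 0 0 0 0 0 5.0;0 0 0 0 0 0 5.0"

```text
time: 4.55
tool_pos: [492.8, 274.2, 123.8]
tcp_rot: [179.9, -0.2, 30.0]
ft_force: [3.2, -2.0, 5.7]
finger_gap: 54.1
```

apply_moves --targets "0 0 0 0 0 0 5.0;0 0 0 0 0 0 5.0;0 0 0 0 0 0 5.0;0 0 0 0 0 -0.5 5.0;0 0 0 0 0 -1 5.0"

```text
time: 5.05
tool_pos: [490.7, 274.0, 131.8]
tcp_rot: [-180.0, 0.1, 30.0]
ft_force: [0.5, 1.1, -0.8]
finger_gap: 54.0
```

```bash
python3 - <<'E'
from h import *
for y in(-40,40): print(w([445.3,-21.2,0,3],[0,y,0]).round(1))
E
python3 plan.py "r 0 28 255 30.2 1" "447.4 -61.1 255 3" "447.4 -61.1 90 3 1" "447.4 -61.1 73 3 1"
```

```text
[[447.4 -61.1   0. ]]
[[443.2  18.7   0. ]]
t 5.0 pose [490.7 274.  131.8  30. ] rot [-1.8e+02  1.0e-01  3.0e+01] F [ 0.5  1.1 -0.8] gap 54.0
  -> [492. 276. 255.  30.]: turn -0.003 shift 0.18 -0.12 -12.32
  -> [470. 107. 255.  17.]: turn 0.237 shift -10.39 13.46 -0.00
  -> [447. -61. 255.   3.]: turn 0.237 shift -6.93 15.52 -0.00
  -> [447. -61.  90.   3.]: turn -0.000 shift 0.00 0.00 16.50
  -> [447. -61.  73.   3.]: turn -0.000 shift 0.00 0.00 1.70
```

apply_moves --targets "0 0 0 0.1 -0.1 -2 5;0 0 0 0.1 -0.1 -5 5;0 0 0 0.1 -0.1 -8 5;0 0 0 0.1 -0.1 -11 5;0 0 0 0.1 -0.1 -12.3 5"

```text
time: 5.55
tool_pos: [492.5, 276.1, 258.4]
tcp_rot: [180.0, -0.2, 30.0]
ft_force: [0.6, 0.1, -2.4]
finger_gap: 54.0
```

apply_moves --targets "0 0 0.03 -1.3 1.7 0 5;0 0 0.09 -3.9 5 0 5;0 0 0.15 -6.6 8.5 0 5;0 0 0.21 -9.1 11.8 0 5;0 0 0.237 -10.39 13.46 0 5"

```text
time: 6.05
tool_pos: [468.1, 104.3, 253.8]
tcp_rot: [180.0, 0.1, 16.2]
ft_force: [0.6, 0.1, -1.5]
finger_gap: 54.1
```

apply_moves --targets "0 0 0.06 -1.7 3.9 0 5;0 0 0.12 -3.5 7.8 0 5;0 0 0.18 -5.2 11.6 0 5;0 0 0.22 -6.4 14.4 0 5;0 0 0.237 -6.93 15.52 0 5"

```text
time: 6.55
tool_pos: [445.7, -63.8, 254.0]
tcp_rot: [180.0, 0.1, 2.6]
ft_force: [-0.1, 1.0, -1.8]
finger_gap: 54.1
```

```bash
cat > loc.py <<'E'
# loc.py name x y yaw ... : fit tray or bow near a pose from fresh pictures
import sys
from h import *
im={n:snapshot(n) for n in("top","scene")}; H={n:hsv(im[n]) for n in im}
for n in im: cv2.imwrite(f"pics/last_{n}.png",im[n][:,:,::-1])
def wet(p):
    m={}
    for n in H:
        h=H[n]; k=((h[...,0]<=14)&(h[...,1]>120)&(h[...,2]>60)).astype(float); m[n]=near(k,n,p,60,22 if n=="top" else 26)
    return m
def tray(p): return {n:near(((H[n][...,1]<60)&(H[n][...,2]>165)).astype(float),n,p,8,48 if n=="top" else 42) for n in H}
a=sys.argv[1:]
for i in range(0,len(a),4):
    p=[float(x) for x in a[i+1:i+4]]; f,P=(tray,TRAY) if a[i]=="tray" else (wet,STRIP)
    m=f(p); print(a[i],{n:int(m[n].sum()) for n in m},{n:fit({n:m[n]},p,P) for n in m if m[n].sum()>30})
E
python3 loc.py tray 445 -21 3 A 594 -354 0 B 442 -195 -11 C 445 -369 10; python3 plan.py "447.4 -61.1 90 3 1" "447.4 -61.1 73 3 1"
```

```text
tray {'top': 1956, 'scene': 1082} {'top': (array([432.3,  30. ,  14.1]), np.float64(0.899)), 'scene': (array([445.6, -29.5,   8. ]), np.float64(0.456))}
A {'top': 268, 'scene': 27} {'top': (array([ 5.949e+02, -3.537e+02, -1.000e-01]), np.float64(0.128))}
B {'top': 207, 'scene': 262} {'top': (array([ 443.6, -195.3,  -10.9]), np.float64(0.164)), 'scene': (array([ 440.7, -194.6,  -11.2]), np.float64(0.297))}
C {'top': 483, 'scene': 357} {'top': (array([ 446.5, -369.5,   13.9]), np.float64(0.584)), 'scene': (array([ 443.8, -368.5,   11.1]), np.float64(0.65))}
t 6.7 pose [446.1 -62.6 254.2   2.7] rot [-1.8e+02  1.0e-01  2.7e+00] F [ 0.2  0.7 -2.2] gap 54.1
  -> [447. -61.  90.   3.]: turn -0.005 shift 0.14 -0.14 16.42
  -> [447. -61.  73.   3.]: turn -0.000 shift 0.00 0.00 1.70
```

```bash
python3 - <<'E'
from ov import *
it=[([445.3,-21.2,0,3],TRAY),([447.4,-61.1,2,3],BOW)]
A=overlay(cv2.imread("pics/last_top.png")[:,:,::-1],"top",it,4,200,290,220,330)
B=overlay(cv2.imread("pics/last_scene.png")[:,:,::-1],"scene",it,4,190,290,250,340)
o=np.zeros((400,800,3),np.uint8); o[:A.shape[0],:A.shape[1]]=A; o[:B.shape[0],440:440+B.shape[1]]=B
cv2.imwrite("pics/a2.png",o)
E
```

```text
(no output)
```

View pics/a2.png

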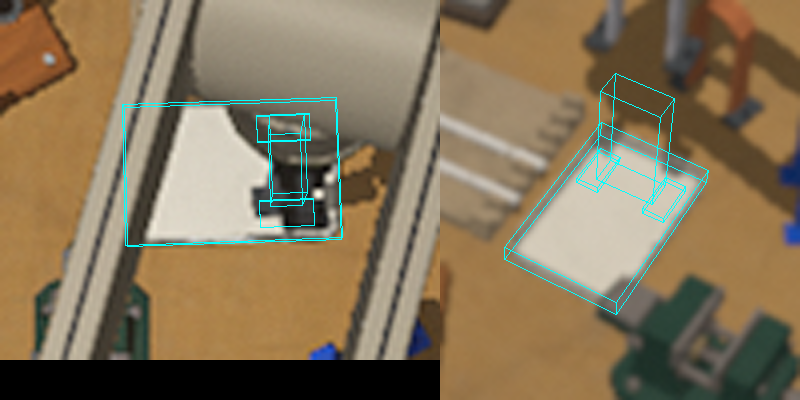

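The tray has not moved. Lower the first dry bow and release it.

apply_moves --targets "0 0 0 0.1 -0.1 4 5;0 0 0 0.1 -0.1 8 5;0 0 0 0.1 -0.1 12 5;0 0 0 0.1 -0.1 15 5;0 0 0 0.1 -0.1 16.4 5"

```text
time: 7.15
tool_pos: [445.2, -58.4, 87.2]
tcp_rot: [-179.9, 0.3, 3.0]
ft_force: [0.1, 0.2, -2.5]
finger_gap: 54.2
```

apply_moves --targets "0 0 0 0 0 0.5 5;0 0 0 0 0 0.9 5;0 0 0 0 0 1.2 5;0 0 0 0 0 1.5 5;0 0 0 0 0 1.5 5"

```text
time: 7.65
tool_pos: [448.0, -60.7, 76.4]
tcp_rot: [180.0, -0.1, 2.9]
ft_force: [-0.2, 0.5, -2.1]
finger_gap: 54.4
```

```bash
python3 plan.py
```

```text
t 7.7 pose [448.  -60.7  76.4   2.9] rot [ 1.8e+02 -1.0e-01  2.9e+00] F [-0.2  0.5 -2.1] gap 54.4
```

apply_moves --targets "0 0 0 0 0 0.1 5;0 0 0 0 0 0.2 5;0 0 0 0 0 0.3 5;0 0 0 0 0 0.3 5;0 0 0 0 0 0.3 5"

```text
time: 8.15
tool_pos: [448.3, -60.9, 75.3]
tcp_rot: [180.0, -0.1, 2.9]
ft_force: [-10.2, 1.5, 18.3]
finger_gap: 54.0
```

apply_moves --targets "0 0 0 0 0 -0.1 5;0 0 0 0 0 -0.1 6;0 0 0 0 0 -0.1 7.5;0 0 0 0 0 -0.1 8.5;0 0 0 0 0 -0.1 8.5"

```text
time: 8.65
tool_pos: [447.5, -60.6, 73.8]
tcp_rot: [-180.0, 0.0, 2.9]
ft_force: [-1.2, -0.5, 0.5]
finger_gap: 84.9
```

apply_moves --targets "0 0 0 0 0 0 8.5;0 0 0 0 0 -1 8.5;0 0 0 0 0 -5 8.5;0 0 0 0 0 -9.5 8.5;0 0 0 0 0 -14 8.5"

```text
time: 9.15
tool_pos: [447.1, -60.4, 215.9]
tcp_rot: [-180.0, 0.0, 2.9]
ft_force: [1.9, -0.8, 0.4]
finger_gap: 85.3
```

```bash
python3 plan.py "r 0 94 252 30.2" "r 0 94 121 30.2 1"
```

```text
t 9.2 pose [447.1 -60.4 215.9   2.9] rot [-180.     0.     2.9] F [ 1.9 -0.8  0.4] gap 85.3
  -> [453. 136. 234.  17.]: turn -0.239 shift 1.55 -19.62 -1.80
  -> [458. 333. 252.  30.]: turn -0.239 shift 6.14 -18.70 -1.80
  -> [458. 333. 121.  30.]: turn -0.000 shift 0.00 0.00 13.10
```

apply_moves --targets "0 0 -0.24 1.55 -19.62 -1.8 8.5;0 0 -0.24 1.55 -19.62 -1.8 8.5;0 0 -0.24 1.55 -19.62 -1.8 8.5;0 0 -0.24 1.55 -19.62 -1.8 8.5;0 0 -0.24 1.55 -19.62 -1.8 8.5"

```text
time: 9.65
tool_pos: [453.0, 141.5, 233.6]
tcp_rot: [-179.9, -0.1, 17.0]
ft_force: [-0.2, -0.7, -0.0]
finger_gap: 85.0
```

apply_moves --targets "0 0 -0.24 6.14 -18.7 -1.8 8.5;0 0 -0.24 6.14 -18.7 -1.8 8.5;0 0 -0.24 6.14 -18.7 -1.8 8.5;0 0 -0.24 6.14 -18.7 -1.8 8.5;0 0 -0.24 6.14 -18.7 -1.8 8.5"

```text
time: 10.15
tool_pos: [457.9, 337.6, 250.4]
tcp_rot: [-179.9, -0.1, 30.6]
ft_force: [-0.4, -0.4, 0.4]
finger_gap: 85.1
```

apply_moves --targets "0 0 0 0 0 0 8.5;0 0 0 0 0 2 8.5;0 0 0 0 0 5 8.5;0 0 0 0 0 7 8.5;0 0 0 0 0 7.5 8.5"

```text
time: 10.65
tool_pos: [457.5, 330.3, 172.2]
tcp_rot: [180.0, 0.3, 30.3]
ft_force: [-0.9, -0.7, 0.0]
finger_gap: 84.9
```

```bash
python3 plan.py "r 0 94 121 30.2 1" ; python3 - <<'E'
from h import *
a=snapshot("scene")[:,:,::-1]
cv2.imwrite("pics/a3.png",cv2.resize(a[180:350,170:340],None,fx=3.5,fy=3.5,interpolation=cv2.INTER_CUBIC))
E
```

```text
t 10.7 pose [457.5 330.3 172.2  30.3] rot [180.    0.3  30.3] F [-0.9 -0.7  0. ] gap 84.9
  -> [458. 333. 121.  30.]: turn 0.001 shift 0.22 -0.19 5.12
```

View pics/a3.png

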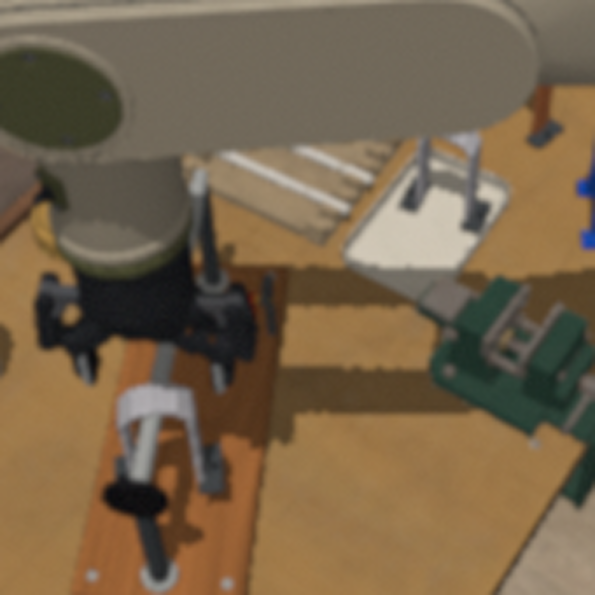

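The first dry bow stands in the tray (crop (445,185)). The open fingertips straddle the second bow, so I continue down.

apply_moves --targets "0 0 0 0.1 -0.2 1.5 8.5;0 0 0 0.1 -0.2 3.5 8.5;0 0 0 0.1 -0.2 5 8.5;0 0 0 0.1 -0.2 5 8.5;0 0 0 0.1 -0.2 5 5"

```text
time: 11.2
tool_pos: [458.5, 335.1, 125.1]
tcp_rot: [-180.0, 0.0, 30.4]
ft_force: [0.8, -0.2, 1.3]
finger_gap: 72.7
```

apply_moves --targets "0 0 0 0 0 0 5;0 0 0 0 0 0 5;0 0 0 0 0 0 5;0 0 0 0 0 0 5;0 0 0 0 0 0 5" --force 50

```text
time: 11.7
tool_pos: [459.7, 335.8, 126.8]
tcp_rot: [180.0, -0.2, 30.4]
ft_force: [0.8, -0.2, 6.0]
finger_gap: 55.1
```

apply_moves --targets "0 0 0 0 0 0 5;0 0 0 0 0 -1 5;0 0 0 0 0 -4 5;0 0 0 0 0 -8 5;0 0 0 0 0 -12 5"

```text
time: 12.2
tool_pos: [457.5, 334.6, 245.6]
tcp_rot: [-180.0, 0.1, 30.4]
ft_force: [0.7, 0.6, -2.6]
finger_gap: 54.9
```

```bash
python3 plan.py "443.2 18.7 255 3" "443.2 18.7 90 3 1"
```

```text
t 12.2 pose [457.5 334.6 245.6  30.4] rot [-1.80e+02  1.00e-01  3.04e+01] F [ 0.7  0.6 -2.6] gap 54.9
  -> [450. 177. 250.  17.]: turn 0.239 shift -8.60 13.27 -0.47
  -> [443.  19. 255.   3.]: turn 0.239 shift -5.22 14.93 -0.47
  -> [443.  19.  90.   3.]: turn -0.000 shift 0.00 0.00 16.50
```

apply_moves --targets "0 0 0.03 -1.1 1.7 -0.1 5;0 0 0.09 -3.3 5 -0.2 5;0 0 0.15 -5.4 8.4 -0.3 5;0 0 0.21 -7.6 11.7 -0.4 5;0 0 0.24 -8.6 13.27 -0.5 5"

```text
time: 12.7
tool_pos: [450.6, 174.5, 250.0]
tcp_rot: [180.0, 0.1, 16.4]
ft_force: [1.1, 0.3, -2.6]
finger_gap: 55.2
```

apply_moves --targets "0 0 0.06 -1.3 3.7 -0.1 5;0 0 0.12 -2.6 7.5 -0.2 5;0 0 0.18 -3.9 11.2 -0.3 5;0 0 0.22 -4.8 13.8 -0.4 5;0 0 0.24 -5.22 14.93 -0.4 5"

```text
time: 13.2
tool_pos: [443.5, 17.1, 254.2]
tcp_rot: [180.0, 0.0, 2.7]
ft_force: [0.3, -0.0, -2.0]
finger_gap: 55.0
```

```bash
python3 - <<'E'
from ov import *
im=snapshot("scene")
it=[([445.3,-21.2,0,3],TRAY),([443.2,18.7,2,3],BOW),([447.4,-61.1,2,3],BOW)]
B=overlay(im,"scene",it,4,170,290,230,380); cv2.imwrite("pics/a4.png",B)
E
python3 plan.py "443.2 18.7 90 3 1" "443.2 18.7 79 3 1"
```

```text
t 13.2 pose [443.6  16.6 254.1   2.6] rot [179.9   0.    2.6] F [ 0.9 -1.6 -2.6] gap 54.9
  -> [443.  19.  90.   3.]: turn -0.007 shift -0.03 -0.21 16.41
  -> [443.  19.  79.   3.]: turn -0.000 shift 0.00 0.00 1.10
```

View pics/a4.png

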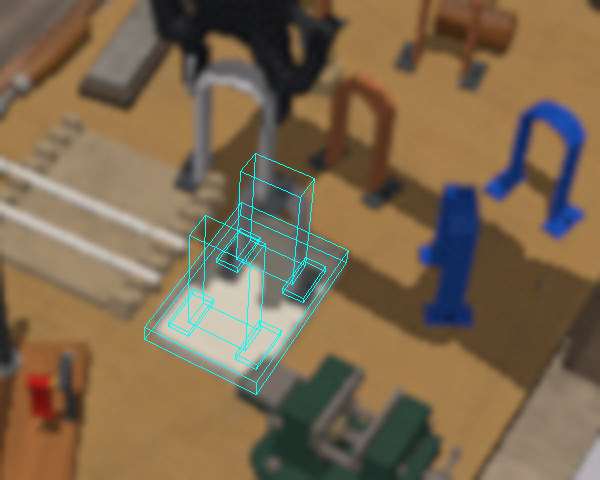

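apply_moves --targets "0 0 0 0 -0.1 4 5;0 0 0 0 -0.2 8 5;0 0 0 0 -0.2 12 5;0 0 0 0 -0.2 15 5;0 0 0 0 -0.2 16.4 5"

```text
time: 13.75
tool_pos: [441.4, 22.4, 86.6]
tcp_rot: [-179.9, 0.3, 2.9]
ft_force: [-0.8, 0.2, -2.7]
finger_gap: 54.6
```

apply_moves --targets "0 0 0 0 0 0.3 5;0 0 0 0 0 0.6 5;0 0 0 0 0 0.8 5;0 0 0 0 0 0.9 5;0 0 0 0 0 0.9 5"

```text
time: 14.25
tool_pos: [444.6, 21.1, 81.8]
tcp_rot: [180.0, -0.1, 2.9]
ft_force: [-0.0, -0.1, -3.0]
finger_gap: 55.0
```

apply_moves --targets "0 0 0 0 0 0.1 5;0 0 0 0 0 0.2 5;0 0 0 0 0 0.2 5;0 0 0 0 0 0.2 5;0 0 0 0 0 0.2 5"

```text
time: 14.75
tool_pos: [443.9, 21.2, 78.9]
tcp_rot: [-180.0, 0.0, 2.9]
ft_force: [0.0, 0.2, -1.8]
finger_gap: 54.8
```

apply_moves --targets "0 0 0 0 0 0.05 5;0 0 0 0 0 0.1 5;0 0 0 0 0 0.15 5;0 0 0 0 0 0.2 5;0 0 0 0 0 0.2 5"

```text
time: 15.25
tool_pos: [444.1, 21.3, 78.4]
tcp_rot: [-180.0, -0.0, 2.9]
ft_force: [-7.6, 0.3, 14.1]
finger_gap: 54.7
```

apply_moves --targets "0 0 0 0 0 -0.1 5;0 0 0 0 0 -0.1 6;0 0 0 0 0 -0.1 7.5;0 0 0 0 0 -0.1 8.5;0 0 0 0 0 -0.1 8.5"

```text
time: 15.75
tool_pos: [444.0, 21.2, 77.8]
tcp_rot: [180.0, -0.0, 2.9]
ft_force: [-0.9, -0.4, 0.2]
finger_gap: 85.0
```

apply_moves --targets "0 0 0 0 0 0 8.5;0 0 0 0 0 -1 8.5;0 0 0 0 0 -5 8.5;0 0 0 0 0 -9.5 8.5;0 0 0 0 0 -14 8.5"

```text
time: 16.25
tool_pos: [443.4, 21.2, 220.0]
tcp_rot: [-180.0, 0.0, 2.9]
ft_force: [1.0, -0.0, -0.1]
finger_gap: 85.0
```

```bash
python3 plan.py "442 -195 220 -11" "442 -195 71 -11 1"
```

```text
t 16.2 pose [443.4  21.2 220.    2.9] rot [-180.     0.     2.9] F [ 1.  -0.  -0.1] gap 85.0
  -> [ 442. -195.  220.  -11.]: turn 0.242 shift -1.22 21.59 -0.00
  -> [ 442. -195.   71.  -11.]: turn -0.000 shift 0.00 -0.00 14.90
```

apply_moves --targets "0 0 0.05 -0.2 4.3 0 8.5;0 0 0.1 -0.5 8.6 0 8.5;0 0 0.15 -0.7 13 0 8.5;0 0 0.2 -1 17.3 0 8.5;0 0 0.24 -1.2 21.6 0 8.5"

```text
time: 16.75
tool_pos: [442.5, -196.9, 219.0]
tcp_rot: [180.0, -0.1, -11.0]
ft_force: [0.3, -0.2, 0.4]
finger_gap: 85.0
```

```bash
python3 loc.py A 594 -354 0 B 442 -195 -11 C 445 -369 10;  python3 plan.py "442 -195 71 -11 1"; python3 - <<'E'
from ov import *
im=cv2.imread("pics/last_scene.png")[:,:,::-1]
it=[([445.3,-21.2,0,3],TRAY)]
B=overlay(im,"scene",it,4,160,290,250,390); B2=overlay(cv2.imread("pics/last_top.png")[:,:,::-1],"top",[],2.2,150,290,240,350); B2=cv2.resize(B2,(230,int(230*B2.shape[0]/B2.shape[1])))
o=np.zeros((520,800,3),np.uint8); o[:B.shape[0],:560]=B; o[:B2.shape[0],565:795]=B2
cv2.imwrite("pics/a5.png",o)
E
```

```text
A {'top': 109, 'scene': 186} {'top': (array([ 601.1, -356.5,   45.2]), np.float64(1.144)), 'scene': (array([ 593.6, -354.7,    3.5]), np.float64(0.308))}
B {'top': 153, 'scene': 303} {'top': (array([ 443.5, -193.4,  -11.4]), np.float64(0.523)), 'scene': (array([ 441.5, -196.4,  -10.7]), np.float64(0.187))}
C {'top': 178, 'scene': 340} {'top': (array([ 428.9, -400.3,   -3.2]), np.float64(0.742)), 'scene': (array([ 443.4, -368.5,    7.6]), np.float64(0.792))}
t 16.9 pose [ 442.2 -199.7  218.7  -11.2] rot [179.9  -0.  -11.2] F [-1.   1.2  0.4] gap 84.8
  -> [ 442. -195.   71.  -11.]: turn -0.004 shift -0.11 -0.46 14.77
```

View pics/a5.png

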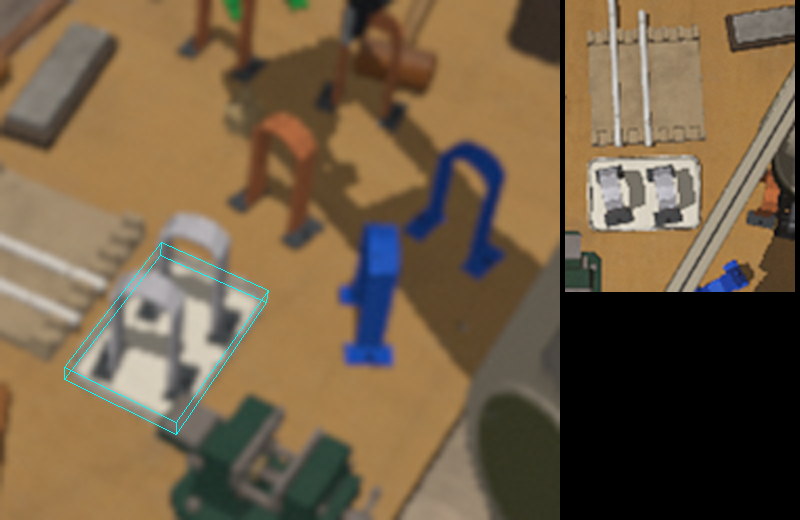

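Both dry bows stand upright in the tray and the wet bows have not moved. Taking wet bow B at (442,-195).

apply_moves --targets "0 0 0 -0.1 -0.4 3.5 8.5;0 0 0 -0.1 -0.4 7.5 8.5;0 0 0 -0.1 -0.4 11 8.5;0 0 0 -0.1 -0.4 14 8.5;0 0 0 -0.1 -0.4 14.7 8.5"

```text
time: 17.35
tool_pos: [440.1, -189.1, 67.6]
tcp_rot: [-179.9, 0.3, -10.9]
ft_force: [0.0, 1.0, 1.0]
finger_gap: 85.1
```

apply_moves --targets "0 0 0 0 0 0 8;0 0 0 0 0 0 5;0 0 0 0 0 0 5;0 0 0 0 0 0 5;0 0 0 0 0 0 5" --force 50

```text
time: 17.85
tool_pos: [444.2, -191.9, 73.5]
tcp_rot: [179.9, -0.2, -10.9]
ft_force: [-0.1, 1.1, 6.2]
finger_gap: 53.1
```

apply_moves --targets "0 0 0 0 0 0 5;0 0 0 0 0 0 5;0 0 0 0 0 0 5;0 0 0 0 0 -0.5 5;0 0 0 0 0 -1 5"

```text
time: 18.35
tool_pos: [442.7, -191.1, 81.8]
tcp_rot: [180.0, -0.0, -10.9]
ft_force: [-0.0, 0.7, -2.2]
finger_gap: 52.9
```

apply_moves --targets "0 0 0 0 0 -3 5;0 0 0 0 0 -7 5;0 0 0 0 0 -11 5;0 0 0 0 0 -15 5;0 0 0 0 0 -18 5"

```text
time: 18.85
tool_pos: [442.9, -191.2, 264.5]
tcp_rot: [179.9, -0.2, -10.9]
ft_force: [0.7, -0.1, -2.2]
finger_gap: 52.8
```

```bash
python3 plan.py "r 0 -95 260 30.2" "r 0 -95 140 30.2 1"
```

```text
t 18.9 pose [ 442.9 -191.2  264.5  -10.9] rot [179.9  -0.2 -10.9] F [ 0.7 -0.1 -2.2] gap 52.8
  -> [498. -11. 262.  10.]: turn -0.359 shift 2.02 -18.77 0.22
  -> [553. 170. 260.  30.]: turn -0.359 shift 8.48 -16.86 0.22
  -> [553. 170. 140.  30.]: turn -0.000 shift 0.00 0.00 12.00
```

apply_moves --targets "0 0 -0.05 0.2 -2.4 0 5;0 0 -0.13 0.7 -6.8 0.1 5;0 0 -0.21 1.2 -11.3 0.1 5;0 0 -0.3 1.7 -15.8 0.2 5;0 0 -0.36 2 -18.8 0.2 5"

```text
time: 19.35
tool_pos: [497.9, -7.5, 259.4]
tcp_rot: [-180.0, -0.0, 10.0]
ft_force: [-0.3, 0.2, -1.6]
finger_gap: 53.0
```

apply_moves --targets "0 0 -0.08 2.1 -4.2 0 5;0 0 -0.17 4.2 -8.4 0.1 5;0 0 -0.26 6.4 -12.6 0.1 5;0 0 -0.33 7.8 -15.5 0.2 5;0 0 -0.36 8.5 -16.9 0.2 5"

```text
time: 19.85
tool_pos: [552.7, 173.6, 256.9]
tcp_rot: [-180.0, 0.0, 30.7]
ft_force: [-0.3, -0.5, -2.4]
finger_gap: 53.5
```

apply_moves --targets "0 0 0 0 0 0 5;0 0 0 0 0 0 5;0 0 0 0 0 0 5;0 0 0 0 0 0 5;0 0 0 0 0 0 5"

```text
time: 20.35
tool_pos: [552.9, 169.8, 257.2]
tcp_rot: [180.0, -0.0, 30.3]
ft_force: [-0.0, -0.4, -1.8]
finger_gap: 52.9
```

```bash
python3 plan.py "r 0 -95 140 30.2 1"; python3 - <<'E'
from ov import *
im=snapshot("scene"); t=snapshot("top"); s=sense(); p=s["tool_pos"]
it=[([*p[:2],p[2]-72,s["tcp_rot"][2]],BOW)]
rk=([505.7,251.8,0,30.2],[box(-1,1,-125,167,152,154)])
A=overlay(im,"scene",it+[rk],4,150,290,190,290);B=overlay(t,"top",it+[rk],3.5,130,260,140,255)
o=np.zeros((570,810,3),np.uint8);o[:A.shape[0],:400]=A[:,:400];o[:B.shape[0],405:405+B.shape[1]]=B[:,:405]
cv2.imwrite("pics/a6.png",o[:,:800])
E
```

```text
t 20.4 pose [552.9 169.8 257.2  30.3] rot [180.   -0.   30.3] F [-0.  -0.4 -1.8] gap 52.9
  -> [553. 170. 140.  30.]: turn 0.001 shift 0.05 0.04 11.72
```

View pics/a6.png

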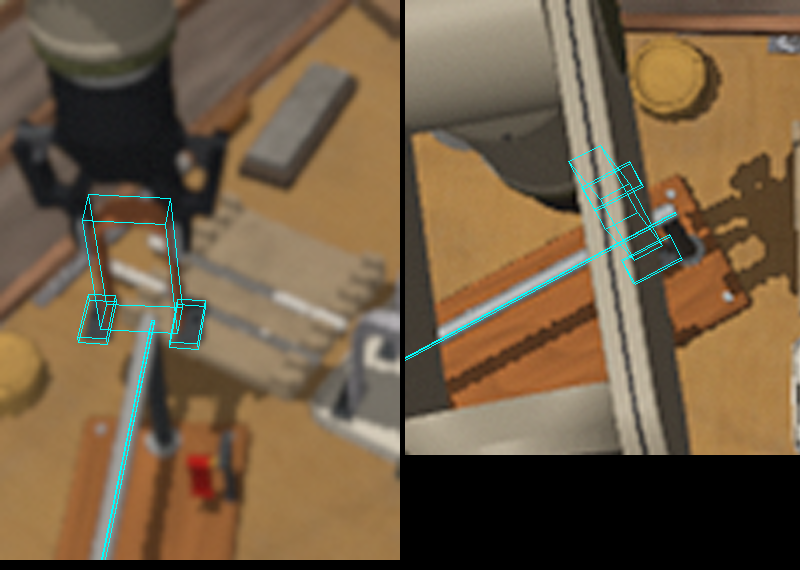

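The bow is over the loading end and the bar lies about 3 mm to the +x side of my fit, which I correct. Lower it.

apply_moves --targets "0 0 0 0.3 0 2.5 5;0 0 0 0.3 0 5.5 5;0 0 0 0.3 0 8.5 5;0 0 0 0.3 0 11 5;0 0 0 0.3 0 12 5"

```text
time: 20.95
tool_pos: [553.5, 171.6, 133.7]
tcp_rot: [-179.9, 0.3, 30.3]
ft_force: [0.2, -0.3, -1.4]
finger_gap: 53.1
```

apply_moves --targets "0 0 0 0 0 0.2 5;0 0 0 0 0 0.4 5;0 0 0 0 0 0.6 5;0 0 0 0 0 0.8 5;0 0 0 0 0 0.8 5"

```text
time: 21.45
tool_pos: [555.8, 172.3, 129.5]
tcp_rot: [180.0, -0.1, 30.4]
ft_force: [0.8, -0.5, -1.9]
finger_gap: 52.9
```

apply_moves --targets "0 0 0 0 0 0.1 5;0 0 0 0 0 0.2 5;0 0 0 0 0 0.3 5;0 0 0 0 0 0.3 5;0 0 0 0 0 0.3 5"

```text
time: 21.95
tool_pos: [555.3, 172.3, 125.8]
tcp_rot: [-180.0, 0.0, 30.4]
ft_force: [-0.0, -0.2, -2.7]
finger_gap: 53.4
```

apply_moves --targets "0 0 0 0 0 0.05 5;0 0 0 0 0 0.1 5;0 0 0 0 0 0.15 5;0 0 0 0 0 0.2 5;0 0 0 0 0 0.2 5"

```text
time: 22.45
tool_pos: [555.7, 172.4, 124.5]
tcp_rot: [180.0, -0.0, 30.4]
ft_force: [-1.0, -0.2, 3.5]
finger_gap: 53.2
```

Contact with the bar. Slide along.

apply_moves --targets "0 0 0 0 -0.5 0 5;0 0 0 0 -1.5 0 5;0 0 0 0 -2.5 0 5;0 0 0 0 -3.5 0 5;0 0 0 0 -4.5 0 5"

```text
time: 22.95
tool_pos: [532.6, 212.0, 124.4]
tcp_rot: [180.0, -0.1, 30.4]
ft_force: [3.6, -1.6, 4.4]
finger_gap: 53.1
```

apply_moves --targets "0 0 0 0 -1 0 5;0 0 0 0 -2 0 5;0 0 0 0 -3 0 5;0 0 0 0 -4 0 5;0 0 0 0 -5 0 5"

```text
time: 23.45
tool_pos: [507.3, 255.0, 124.3]
tcp_rot: [180.0, -0.1, 30.4]
ft_force: [3.3, -2.0, 4.9]
finger_gap: 53.0
```

```bash
cat > rk.py <<'E'
from plan import *
q=p[:2]-RK[:2]; a=np.radians(RK[3]); print("rack xy",np.round([q@[np.cos(a),np.sin(a)],q@[-np.sin(a),np.cos(a)]],1))
im=snapshot("scene"); cv2.imwrite("pics/b_%d.png"%(s["time"]*10),cv2.resize(im[190:330,170:300,::-1],None,fx=4,fy=4,interpolation=cv2.INTER_CUBIC))
c=im[225:330,190:300].astype(int); m=(c[...,0]>150)&(c[...,1]<50)&(c[...,2]<50); print("red px",m.sum(), (np.argwhere(m).mean(0)+[225,190]).round(1) if m.sum() else "")
E
python3 rk.py
```

```text
t 23.4 pose [507.3 255.  124.3  30.4] rot [ 1.80e+02 -1.00e-01  3.04e+01] F [ 3.3 -2.   4.9] gap 53.0
rack xy [3.  1.9]
red px 0
```

apply_moves --targets "0 0 0 0 -1 0 5;0 0 0 0 -2 0 5;0 0 0 0 -3 0 5;0 0 0 0 -4 0 5;0 0 0 0 -5 0 5"

```text
time: 24.0
tool_pos: [482.0, 298.1, 124.4]
tcp_rot: [180.0, -0.0, 30.4]
ft_force: [3.7, -3.2, 4.7]
finger_gap: 53.1
```

```bash
python3 rk.py
```

```text
t 24.0 pose [482.  298.1 124.4  30.4] rot [180.   -0.   30.4] F [ 3.7 -3.2  4.7] gap 53.1
rack xy [ 2.8 51.9]
red px 0
```

apply_moves --targets "0 0 0 0 -1 0 5;0 0 0 0 -2 0 5;0 0 0 0 -3 0 5;0 0 0 0 -4 0 5;0 0 0 0 -5 0 5"

```text
time: 24.55
tool_pos: [456.7, 341.1, 124.3]
tcp_rot: [180.0, -0.0, 30.4]
ft_force: [4.4, -2.7, 5.3]
finger_gap: 52.9
```

apply_moves --targets "0 0 0 0 -1 0 5;0 0 0 0 -2 0 5;0 0 0 0 -3 0 5;0 0 0 0 -4 0 5;0 0 0 0 -4.6 0 5"

```text
time: 25.05
tool_pos: [433.2, 381.0, 124.3]
tcp_rot: [180.0, -0.0, 30.4]
ft_force: [3.4, -2.8, 5.7]
finger_gap: 53.2
```

```bash
python3 rk.py; python3 - <<'E'
import cv2
im=cv2.imread("pics/raw_s.png"); print(im[268:278,236:244,2].tolist()[::3]); print(im[270,236:244].tolist())
E
```

```text
t 25.1 pose [433.2 381.  124.3  30.4] rot [180.   -0.   30.4] F [ 3.4 -2.8  5.7] gap 53.2
rack xy [  2.3 148.2]
red px 0 
[[133, 115, 97, 92, 96, 97, 103, 123], [138, 128, 115, 108, 106, 105, 110, 126], [142, 143, 143, 139, 125, 111, 108, 94], [144, 149, 148, 129, 114, 102, 90, 86]]
[[48, 86, 139], [37, 66, 127], [22, 35, 110], [14, 20, 103], [14, 18, 102], [14, 18, 102], [23, 39, 107], [40, 72, 127]]
```

apply_moves --targets "0 0 0 0 0 -0.05 5.2;0 0 0 0 0 -0.05 6;0 0 0 0 0 -0.05 7.5;0 0 0 0 0 -0.05 8.5;0 0 0 0 0 -0.05 8.5"

```text
time: 25.6
tool_pos: [433.2, 379.9, 123.9]
tcp_rot: [180.0, 0.1, 30.4]
ft_force: [-0.5, 0.2, 0.1]
finger_gap: 84.7
```

apply_moves --targets "0 0 0 0 0 0 8.5;0 0 0 0 0 -1 8.5;0 0 0 0 0 -4 8.5;0 0 0 0 0 -8 8.5;0 0 0 0 0 -12.5 8.5"

```text
time: 26.1
tool_pos: [432.9, 379.6, 250.3]
tcp_rot: [180.0, 0.1, 30.4]
ft_force: [0.1, 0.9, 0.2]
finger_gap: 84.8
```

```bash
sed -i 's/m=(c.*; print("red/m=(c[...,0]>85)\&(c[...,0]>3*c[...,1]); print("red/' rk.py; python3 rk.py; ls pics/b_*;python3 plan.py "r 0 0 252 10" "445 -369 250 10" 
```

```text
t 26.1 pose [432.9 379.6 250.3  30.4] rot [1.80e+02 1.00e-01 3.04e+01] F [0.1 0.9 0.2] gap 84.8
rack xy [  1.4 147.1]
red px 40 [268.5 239.4]
pics/b_234.png
pics/b_240.png
pics/b_250.png
pics/b_261.png
t 26.1 pose [435.9 381.8 260.9  30.4] rot [-179.9   -0.6   30.4] F [1.  0.7 7. ] gap 84.8
  -> [506. 252. 252.  10.]: turn 0.355 shift -0.55 14.75 0.89
  -> [485.  45. 251.  10.]: turn -0.000 shift -5.59 20.03 0.07
  -> [ 465. -162.  251.   10.]: turn -0.000 shift -5.59 20.03 0.07
  -> [ 445. -369.  250.   10.]: turn -0.000 shift -5.59 20.03 0.07
```

```bash
python3 - <<'E'
import cv2,numpy as np
ims=[cv2.imread(f"pics/b_{k}.png") for k in(234,240,261)]
for n in ("raw_s",):
    c=cv2.imread(f"pics/{n}.png")[225:330,190:300,::-1].astype(int); m=(c[...,0]>85)&(c[...,0]>3*c[...,1]); print(m.sum(),(np.argwhere(m).mean(0)+[225,190]).round(1))
o=np.hstack([i[150:560,80:345] for i in ims]); cv2.imwrite("pics/a7.png",o); print(o.shape)
E
```

```text
43 [268.4 239.5]
(410, 795, 3)
```

View pics/a7.png

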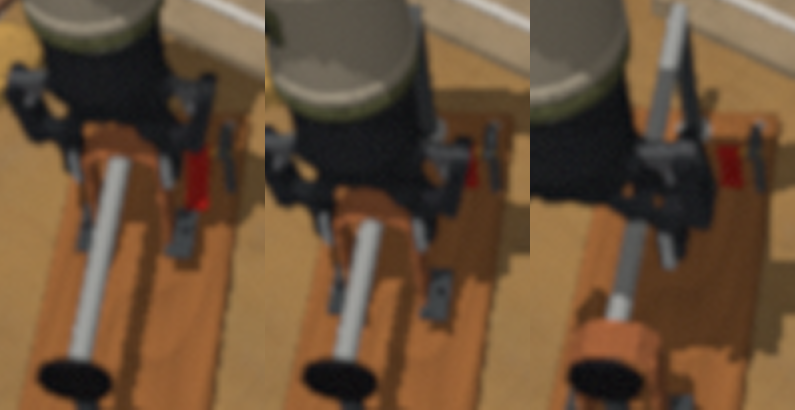

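The first wet bow was slid through: the catch lifted in the left panel and hangs closed again in the right one. On to C.

apply_moves --targets "0 0 0.05 0 2 0 8.5;0 0 0.14 -0.2 6 0.2 8.5;0 0 0.23 -0.3 10 0.3 8.5;0 0 0.32 -0.5 13.5 0.3 8.5;0 0 0.35 -0.5 15 0.3 8.5"

```text
time: 26.65
tool_pos: [506.4, 245.7, 247.2]
tcp_rot: [180.0, -0.1, 10.0]
ft_force: [0.1, -0.8, 0.3]
finger_gap: 85.4
```

apply_moves --targets "0 0 0 -1.1 4 0 8.5;0 0 0 -2.2 8 0 8.5;0 0 0 -3.3 12 0 8.5;0 0 0 -4.5 16 0 8.5;0 0 0 -5.6 20 0 8.5"

```text
time: 27.15
tool_pos: [485.5, 40.5, 247.1]
tcp_rot: [-180.0, -0.1, 10.4]
ft_force: [1.4, 0.4, 0.8]
finger_gap: 85.3
```

apply_moves --targets "0 0 0 -1.1 4 0 8.5;0 0 0 -2.2 8 0 8.5;0 0 0 -3.3 12 0 8.5;0 0 0 -4.5 16 0 8.5;0 0 0 -5.6 20 0 8.5"

```text
time: 27.65
tool_pos: [466.4, -166.6, 247.2]
tcp_rot: [180.0, -0.1, 10.4]
ft_force: [0.5, 0.4, 0.1]
finger_gap: 85.1
```

apply_moves --targets "0 0 0 -1.1 4 0 8.5;0 0 0 -2.2 8 0 8.5;0 0 0 -3.3 12 0 8.5;0 0 0 -4.3 15.5 0 8.5;0 0 0 -4.6 17 0 8.5"

```text
time: 28.15
tool_pos: [451.2, -343.5, 246.7]
tcp_rot: [180.0, -0.0, 10.2]
ft_force: [0.8, 0.5, -0.1]
finger_gap: 84.6
```

```bash
python3 loc.py A 594 -354 0 C 445 -369 10;  python3 plan.py "444.5 -369 71 10 1"; python3 - <<'E'
from ov import *
im=cv2.imread("pics/last_scene.png")[:,:,::-1]
it=[([444.5,-369,0,10],BOW),([594.2,-354.5,0,0],BOW)]
cv2.imwrite("pics/a8.png",overlay(im,"scene",it,6,120,210,280,390))
E
```

```text
A {'top': 271, 'scene': 191} {'top': (array([ 5.950e+02, -3.539e+02, -1.000e-01]), np.float64(0.119)), 'scene': (array([ 593.4, -355.3,    4. ]), np.float64(0.292))}
C {'top': 166, 'scene': 351} {'top': (array([ 449.3, -377.6,   10.6]), np.float64(1.168)), 'scene': (array([ 443.5, -368.4,    7.4]), np.float64(0.559))}
t 28.2 pose [ 451.6 -342.2  246.5   10.2] rot [180.   -0.   10.2] F [-0.5  0.5 -1. ] gap 84.9
  -> [ 444. -369.   71.   10.]: turn 0.004 shift -1.17 2.51 17.55
```

View pics/a8.png

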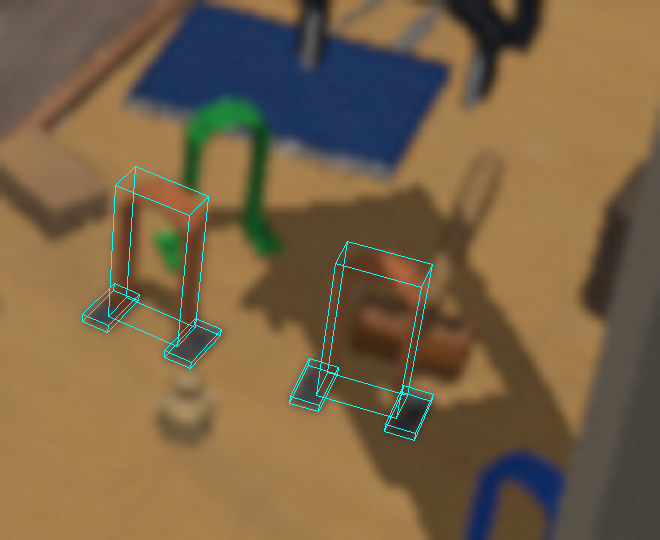

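The overlay fits both A and C, the blue and green ones being other shapes and colours. Grasp C.

apply_moves --targets "0 0 0 -0.6 1.2 1 8.5;0 0 0 -1.2 2.5 4 8.5;0 0 0 -1.2 2.5 8 8.5;0 0 0 -1.2 2.5 11 8.5;0 0 0 -1.2 2.5 12 8.5"

```text
time: 28.75
tool_pos: [442.5, -364.7, 121.7]
tcp_rot: [-179.7, 0.2, 10.4]
ft_force: [-0.9, 0.6, -0.7]
finger_gap: 84.9
```

```bash
 python3 plan.py "444.5 -369.2 71 10 1"
```

```text
t 28.8 pose [ 442.5 -364.7  121.7   10.4] rot [-179.7    0.2   10.4] F [-0.9  0.6 -0.7] gap 84.9
  -> [ 444. -369.   71.   10.]: turn 0.007 shift 0.11 0.48 5.07
```

apply_moves --targets "0 0 0 0 0.2 1.5 8.5;0 0 0 0 0.2 3.5 8.5;0 0 0 0 0.2 5 8.5;0 0 0 0 0.2 5.4 8.5;0 0 0 0 0.2 5.4 8.5"

```text
time: 29.25
tool_pos: [444.7, -369.3, 72.2]
tcp_rot: [-180.0, 0.0, 10.3]
ft_force: [-0.5, -0.8, 0.0]
finger_gap: 85.1
```

apply_moves --targets "0 0 0 0 0 0 8;0 0 0 0 0 0 5;0 0 0 0 0 0 5;0 0 0 0 0 0 5;0 0 0 0 0 0 5"

```text
time: 29.75
tool_pos: [445.5, -370.1, 73.7]
tcp_rot: [179.9, -0.1, 10.3]
ft_force: [1.0, 1.5, 6.5]
finger_gap: 53.3
```

apply_moves --targets "0 0 0 0 0 0 5;0 0 0 0 0 0 5;0 0 0 0 0 0 5;0 0 0 0 0 -0.5 5;0 0 0 0 0 -1 5"

```text
time: 30.25
tool_pos: [444.2, -369.1, 82.1]
tcp_rot: [-179.9, 0.1, 10.3]
ft_force: [0.1, 0.2, -1.5]
finger_gap: 52.9
```

apply_moves --targets "0 0 0 0 0 -3 5;0 0 0 0 0 -7 5;0 0 0 0 0 -11 5;0 0 0 0 0 -15 5;0 0 0 0 0 -17 5"

```text
time: 30.75
tool_pos: [445.5, -370.4, 257.2]
tcp_rot: [179.7, -0.2, 10.3]
ft_force: [0.6, 0.3, -1.9]
finger_gap: 53.2
```

```bash
python3 plan.py "r 3 -95 257 30.2"
```

```text
t 30.8 pose [ 445.5 -370.4  257.2   10.3] rot [179.7  -0.2  10.3] F [ 0.6  0.3 -1.9] gap 53.2
  -> [ 482. -190.  257.   17.]: turn -0.116 shift 6.86 -17.10 0.01
  -> [519.  -9. 257.  24.]: turn -0.116 shift 8.79 -16.20 0.01
  -> [556. 171. 257.  30.]: turn -0.116 shift 10.60 -15.07 0.01
```

apply_moves --targets "0 0 -0.02 0.7 -1.7 0 5;0 0 -0.05 2.4 -6 0 5;0 0 -0.08 4.2 -10.5 0 5;0 0 -0.1 5.7 -14 0 5;0 0 -0.116 6.9 -17.1 0 5"

```text
time: 31.25
tool_pos: [481.3, -185.7, 250.5]
tcp_rot: [-179.9, 0.1, 17.1]
ft_force: [0.6, 0.2, -2.6]
finger_gap: 53.2
```

apply_moves --targets "0 0 -0.02 1.8 -3.2 0 5;0 0 -0.05 3.5 -6.5 0 5;0 0 -0.07 5.3 -9.7 0 5;0 0 -0.09 7 -13 0 5;0 0 -0.116 8.8 -16.2 0 5"

```text
time: 31.75
tool_pos: [517.6, -5.9, 250.6]
tcp_rot: [-179.9, 0.1, 23.7]
ft_force: [0.5, 0.1, -2.0]
finger_gap: 53.0
```

apply_moves --targets "0 0 -0.02 2.5 -3.6 0 5;0 0 -0.05 5.1 -7.3 0 5;0 0 -0.07 7.7 -10.9 0 5;0 0 -0.1 9.8 -14 0 5;0 0 -0.116 10.6 -15.1 0 5"

```text
time: 32.25
tool_pos: [554.0, 176.5, 250.3]
tcp_rot: [-179.9, 0.1, 30.6]
ft_force: [-1.1, -0.9, -1.4]
finger_gap: 53.2
```

apply_moves --targets "0 0 0 0 0 0 5;0 0 0 0 0 0 5;0 0 0 0 0 0 5;0 0 0 0 0 0 5;0 0 0 0 0 0 5"

```text
time: 32.75
tool_pos: [555.6, 171.5, 252.5]
tcp_rot: [180.0, -0.0, 30.2]
ft_force: [-0.6, -0.6, -0.6]
finger_gap: 53.4
```

```bash
python3 rk.py; python3 plan.py "r 3 -94 134 30.2 1"
```

```text
t 32.8 pose [555.6 171.5 252.5  30.2] rot [180.   -0.   30.2] F [-0.6 -0.6 -0.6] gap 53.4
rack xy [  2.8 -94.5]
red px 43 [268.4 239.5]
t 32.8 pose [555.7 171.7 252.6  30.2] rot [180.   -0.   30.2] F [-0.9  0.1 -1.9] gap 53.1
  -> [556. 172. 134.  30.]: turn -0.000 shift 0.01 -0.04 11.86
```

Catch closed, positioned. Lower to contact.

apply_moves --targets "0 0 0 0 0 2.5 5;0 0 0 0 0 5.5 5;0 0 0 0 0 8.5 5;0 0 0 0 0 11 5;0 0 0 0 0 12 5"

```text
time: 33.3
tool_pos: [553.7, 171.7, 129.2]
tcp_rot: [-179.9, 0.3, 30.2]
ft_force: [-0.6, -0.1, -1.5]
finger_gap: 53.5
```

apply_moves --targets "0 0 0 0 0 0.2 5;0 0 0 0 0 0.4 5;0 0 0 0 0 0.5 5;0 0 0 0 0 0.6 5;0 0 0 0 0 0.6 5"

```text
time: 33.8
tool_pos: [556.1, 172.6, 127.3]
tcp_rot: [180.0, -0.1, 30.3]
ft_force: [0.0, 0.2, -1.2]
finger_gap: 53.1
```

apply_moves --targets "0 0 0 0 0 0.05 5;0 0 0 0 0 0.1 5;0 0 0 0 0 0.15 5;0 0 0 0 0 0.2 5;0 0 0 0 0 0.2 5"

```text
time: 34.3
tool_pos: [555.5, 172.5, 124.3]
tcp_rot: [-180.0, 0.0, 30.3]
ft_force: [-0.5, -0.5, -1.9]
finger_gap: 53.0
```

apply_moves --targets "0 0 0 0 0 0.05 5;0 0 0 0 0 0.1 5;0 0 0 0 0 0.15 5;0 0 0 0 0 0.15 5;0 0 0 0 0 0.15 5"

```text
time: 34.8
tool_pos: [556.1, 172.6, 124.0]
tcp_rot: [180.0, -0.1, 30.3]
ft_force: [-2.3, 0.4, 5.0]
finger_gap: 53.4
```

apply_moves --targets "0 0 0 0 -0.5 0 5;0 0 0 0 -1.5 0 5;0 0 0 0 -2.5 0 5;0 0 0 0 -3.5 0 5;0 0 0 0 -4.5 0 5"

```text
time: 35.3
tool_pos: [533.4, 212.2, 123.9]
tcp_rot: [179.9, -0.1, 30.3]
ft_force: [4.2, -3.6, 5.4]
finger_gap: 52.7
```

apply_moves --targets "0 0 0 0 -1 0 5;0 0 0 0 -2 0 5;0 0 0 0 -3 0 5;0 0 0 0 -4 0 5;0 0 0 0 -5 0 5"

```text
time: 35.8
tool_pos: [508.1, 255.4, 123.9]
tcp_rot: [179.9, -0.1, 30.3]
ft_force: [2.2, -4.3, 6.5]
finger_gap: 53.3
```

apply_moves --targets "0 0 0 0 -1 0 5;0 0 0 0 -2 0 5;0 0 0 0 -3 0 5;0 0 0 0 -4 0 5;0 0 0 0 -5 0 5"

```text
time: 36.3
tool_pos: [482.7, 298.5, 123.9]
tcp_rot: [179.9, -0.1, 30.3]
ft_force: [2.8, -4.6, 7.1]
finger_gap: 53.4
```

apply_moves --targets "0 0 0 0 -1 0 5;0 0 0 0 -2 0 5;0 0 0 0 -3 0 5;0 0 0 0 -4 0 5;0 0 0 0 -4.6 0 5"

```text
time: 36.8
tool_pos: [459.2, 338.3, 123.9]
tcp_rot: [180.0, -0.1, 30.3]
ft_force: [3.0, -4.2, 7.3]
finger_gap: 53.2
```

```bash
python3 rk.py
```

```text
t 36.8 pose [459.2 338.3 123.9  30.3] rot [ 1.80e+02 -1.00e-01  3.03e+01] F [ 3.  -4.2  7.3] gap 53.2
rack xy [ 3.4 98.2]
red px 44 [268.5 239.6]
```

apply_moves --targets "0 0 0 0 0 -0.05 5.2;0 0 0 0 0 -0.05 6;0 0 0 0 0 -0.05 7.5;0 0 0 0 0 -0.05 8.5;0 0 0 0 0 -0.05 8.5"

```text
time: 37.35
tool_pos: [459.0, 337.3, 122.9]
tcp_rot: [-180.0, 0.1, 30.2]
ft_force: [0.1, -0.6, 0.3]
finger_gap: 84.7
```

apply_moves --targets "0 0 0 0 0 0 8.5;0 0 0 0 0 -1.5 8.5;0 0 0 0 0 -6 8.5;0 0 0 0 0 -10.5 8.5;0 0 0 0 0 -12.5 8.5"

```text
time: 37.85
tool_pos: [461.0, 338.4, 255.2]
tcp_rot: [-180.0, -0.4, 30.2]
ft_force: [0.5, 1.4, 0.2]
finger_gap: 84.9
```

```bash
python3 rk.py; python3 plan.py "594 -340 249 0" 
```

```text
t 37.9 pose [461.  338.4 255.2  30.2] rot [-180.    -0.4   30.2] F [0.5 1.4 0.2] gap 84.9
rack xy [ 5.  97.3]
red px 41 [268.4 239.5]
t 37.9 pose [461.8 339.  257.6  30.2] rot [-180.    -0.6   30.2] F [1.1 0.1 2.5] gap 85.0
  -> [506. 113. 255.  20.]: turn 0.176 shift -7.59 21.77 0.29
  -> [ 550. -114.  252.   10.]: turn 0.176 shift -3.67 22.76 0.29
  -> [ 594. -340.  249.    0.]: turn 0.176 shift 0.38 23.05 0.29
```

apply_moves --targets "0 0 0.02 -0.8 2.3 0 8.5;0 0 0.06 -2.5 7.2 0 8.5;0 0 0.1 -4.2 12 0 8.5;0 0 0.14 -5.9 16.8 0 8.5;0 0 0.175 -7.6 21.6 0 8.5"

```text
time: 38.4
tool_pos: [501.7, 115.4, 249.5]
tcp_rot: [180.0, -0.1, 20.2]
ft_force: [1.2, 0.7, -0.5]
finger_gap: 84.9
```

apply_moves --targets "0 0 0.03 -0.7 4.5 0 8.5;0 0 0.07 -1.5 9 0 8.5;0 0 0.1 -2.2 13.6 0 8.5;0 0 0.14 -2.9 18.2 0 8.5;0 0 0.175 -3.7 22.8 0 8.5"

```text
time: 38.9
tool_pos: [545.9, -111.6, 249.5]
tcp_rot: [180.0, -0.1, 10.1]
ft_force: [0.2, -0.2, -0.6]
finger_gap: 84.6
```

apply_moves --targets "0 0 0.03 0.1 4.6 0 8.5;0 0 0.07 0.1 9.2 0 8.5;0 0 0.1 0.2 13.8 0 8.5;0 0 0.14 0.3 18.4 0 8.5;0 0 0.175 0.4 23 0 8.5"

```text
time: 39.4
tool_pos: [590.5, -337.3, 249.4]
tcp_rot: [180.0, -0.0, 0.1]
ft_force: [1.1, -0.3, 0.2]
finger_gap: 84.9
```

apply_moves --targets "0 0 0 0 0 0 8.5;0 0 0 0 0 0 8.5;0 0 0 0 0 0 8.5;0 0 0 0 0 0 8.5;0 0 0 0 0 0 8.5"

```text
time: 39.9
tool_pos: [590.7, -334.1, 249.3]
tcp_rot: [180.0, -0.0, 0.3]
ft_force: [-0.1, 0.5, 0.3]
finger_gap: 85.3
```

```bash
python3 loc.py A 594 -354 0;  python3 plan.py "594.2 -354.5 120 0 1"; python3 - <<'E'
from h import *
for n in("top","scene"):
    for r in recognise(n,"wet_bow_1"):
        a=r["at"]; print(n,a,round(r["confidence"],2),unproj(n,a[1],a[0],60).round())
E
```

```text
A {'top': 166, 'scene': 218} {'top': (array([ 596.2, -351.4,   38.6]), np.float64(0.761)), 'scene': (array([ 593.2, -355.2,    1.1]), np.float64(0.245))}
t 40.0 pose [ 5.906e+02 -3.344e+02  2.490e+02  2.000e-01] rot [180.   -0.    0.2] F [-0.4  0.3 -0.2] gap 85.0
  -> [ 594. -354.  120.    0.]: turn 0.004 shift 0.35 2.01 12.90
top [246.2, 131.4] 0.95 [422. 395.]
top [234.0, 142.5] 0.72 [458. 366.]
top [189.9, 394.3] 0.57 [ 601. -363.]
top [189.4, 429.2] 0.48 [ 604. -466.]
scene [164.7, 309.4] 0.8 [ 576. -352.]
scene [152.4, 319.8] 0.78 [ 581. -443.]
scene [300.5, 220.6] 0.66 [478. 300.]
scene [318.3, 215.7] 0.65 [454. 349.]
scene [231.0, 342.0] 0.62 [ 315. -120.]
scene [245.1, 288.0] 0.52 [429.  29.]
scene [209.0, 359.1] 0.43 [ 312. -243.]
```

A is unmoved and there is no fourth copper bow. Grasp A.

apply_moves --targets "0 0 0 0.3 1 2 8.5;0 0 0 0.3 2 5.5 8.5;0 0 0 0.3 2 9.5 8.5;0 0 0 0.3 2 12.5 8.5;0 0 0 0.3 2 13.5 8.5"

```text
time: 40.6
tool_pos: [590.4, -353.8, 106.4]
tcp_rot: [-179.7, 0.4, 0.1]
ft_force: [-0.7, 0.2, -1.1]
finger_gap: 85.2
```

apply_moves --targets "0 0 0 0 0 1.2 8.5;0 0 0 0 0 2.6 8.5;0 0 0 0 0 3.6 8.5;0 0 0 0 0 4.3 8.5;0 0 0 0 0 4.3 8.5"

```text
time: 41.1
tool_pos: [593.1, -354.9, 69.5]
tcp_rot: [-180.0, 0.1, 0.2]
ft_force: [-1.6, -0.1, -0.6]
finger_gap: 84.8
```

apply_moves --targets "0 0 0 0 0 0 8;0 0 0 0 0 0 5;0 0 0 0 0 0 5;0 0 0 0 0 0 5;0 0 0 0 0 0 5"

```text
time: 41.6
tool_pos: [594.3, -355.6, 71.7]
tcp_rot: [179.9, -0.1, 0.2]
ft_force: [1.5, 0.5, 5.4]
finger_gap: 53.6
```

apply_moves --targets "0 0 0 0 0 0 5;0 0 0 0 0 0 5;0 0 0 0 0 0 5;0 0 0 0 0 -0.5 5;0 0 0 0 0 -1 5"

```text
time: 42.1
tool_pos: [592.7, -354.8, 79.7]
tcp_rot: [-179.9, 0.1, 0.2]
ft_force: [0.2, 0.4, -2.4]
finger_gap: 53.4
```

apply_moves --targets "0 0 0 0 0 -3 5;0 0 0 0 0 -7 5;0 0 0 0 0 -11 5;0 0 0 0 0 -15 5;0 0 0 0 0 -17 5"

```text
time: 42.6
tool_pos: [594.3, -355.9, 255.5]
tcp_rot: [179.8, -0.2, 0.2]
ft_force: [0.6, 0.5, -1.9]
finger_gap: 53.6
```

apply_moves --targets "0 0 0 0 0 0 5;0 0 0 0 0 0 5;0 0 0 0 0 0 5;0 0 0 0 0 0 5;0 0 0 0 0 0 5"

```text
time: 43.1
tool_pos: [592.8, -354.8, 248.3]
tcp_rot: [-179.9, 0.1, 0.2]
ft_force: [0.4, -0.3, -1.7]
finger_gap: 53.5
```

```bash
python3 plan.py "r 3 -95 253 30.2"
```

```text
t 43.1 pose [ 5.928e+02 -3.548e+02  2.483e+02  2.000e-01] rot [-1.799e+02  1.000e-01  2.000e-01] F [ 0.4 -0.3 -1.7] gap 53.5
  -> [ 581. -179.  250.   10.]: turn -0.175 shift -1.17 -17.54 -0.16
  -> [568.  -4. 251.  20.]: turn -0.175 shift 1.89 -17.47 -0.16
  -> [556. 171. 253.  30.]: turn -0.175 shift 4.90 -16.88 -0.16
```

apply_moves --targets "0 0 -0.02 -0.1 -1.8 0 5;0 0 -0.06 -0.4 -6 0 5;0 0 -0.1 -0.7 -10.3 -0.1 5;0 0 -0.14 -0.9 -14 -0.1 5;0 0 -0.175 -1.2 -17.5 -0.1 5"

```text
time: 43.6
tool_pos: [580.5, -178.5, 250.8]
tcp_rot: [-180.0, 0.0, 10.3]
ft_force: [-0.1, -0.3, -2.0]
finger_gap: 53.0
```

apply_moves --targets "0 0 -0.03 0.4 -3.5 0 5;0 0 -0.07 0.8 -7 0 5;0 0 -0.1 1.1 -10.5 -0.1 5;0 0 -0.14 1.5 -14 -0.1 5;0 0 -0.175 1.9 -17.5 -0.1 5"

```text
time: 44.1
tool_pos: [568.2, -3.2, 251.9]
tcp_rot: [-180.0, 0.0, 20.3]
ft_force: [1.7, -0.0, -1.4]
finger_gap: 53.4
```

apply_moves --targets "0 0 -0.04 1.2 -4 0 5;0 0 -0.08 2.4 -8.2 0 5;0 0 -0.12 3.6 -12.4 -0.1 5;0 0 -0.16 4.5 -15.6 -0.1 5;0 0 -0.175 4.9 -16.9 -0.2 5"

```text
time: 44.6
tool_pos: [555.2, 173.9, 253.8]
tcp_rot: [-179.9, 0.0, 30.5]
ft_force: [-0.2, 0.3, -1.3]
finger_gap: 53.2
```

apply_moves --targets "0 0 0 0 0 0 5;0 0 0 0 0 0 5;0 0 0 0 0 0 5;0 0 0 0 0 0 5;0 0 0 0 0 0 5"

```text
time: 45.1
tool_pos: [556.4, 169.8, 254.4]
tcp_rot: [180.0, 0.0, 30.2]
ft_force: [0.6, -1.0, -1.6]
finger_gap: 53.6
```

```bash
python3 rk.py; python3 plan.py "r 3 -94 132 30.2 1"
```

```text
t 45.1 pose [556.4 169.8 254.4  30.2] rot [180.    0.   30.2] F [ 0.6 -1.  -1.6] gap 53.6
rack xy [  2.6 -96.4]
red px 44 [268.6 239.6]
t 45.1 pose [556.4 170.  254.4  30.2] rot [180.   -0.   30.2] F [-0.5 -0.1 -1.7] gap 53.2
  -> [556. 172. 132.  30.]: turn -0.000 shift 0.03 -0.22 12.24
```

apply_moves --targets "0 0 0 0 -0.1 2.5 5;0 0 0 0 -0.1 5.5 5;0 0 0 0 -0.1 8.5 5;0 0 0 0 -0.1 11 5;0 0 0 0 -0.1 12.2 5"

```text
time: 45.65
tool_pos: [554.1, 171.0, 129.4]
tcp_rot: [-179.9, 0.2, 30.2]
ft_force: [-0.5, 1.0, -2.9]
finger_gap: 53.3
```

apply_moves --targets "0 0 0 0 0 0.2 5;0 0 0 0 0 0.4 5;0 0 0 0 0 0.6 5;0 0 0 0 0 0.7 5;0 0 0 0 0 0.7 5"

```text
time: 46.15
tool_pos: [556.2, 171.8, 126.2]
tcp_rot: [180.0, -0.1, 30.3]
ft_force: [0.4, -0.5, -1.2]
finger_gap: 53.5
```

apply_moves --targets "0 0 0 0 0 0.05 5;0 0 0 0 0 0.1 5;0 0 0 0 0 0.15 5;0 0 0 0 0 0.2 5;0 0 0 0 0 0.2 5"

```text
time: 46.65
tool_pos: [555.6, 171.7, 123.3]
tcp_rot: [-180.0, 0.0, 30.3]
ft_force: [0.3, -1.0, -1.2]
finger_gap: 53.3
```

apply_moves --targets "0 0 0 0 0 0.05 5;0 0 0 0 0 0.1 5;0 0 0 0 0 0.15 5;0 0 0 0 0 0.15 5;0 0 0 0 0 0.15 5"

```text
time: 47.15
tool_pos: [555.9, 171.8, 122.2]
tcp_rot: [180.0, -0.0, 30.3]
ft_force: [-0.2, 0.2, 0.1]
finger_gap: 53.4
```

apply_moves --targets "0 0 0 0 0 0.05 5;0 0 0 0 0 0.05 5;0 0 0 0 0 0.05 5;0 0 0 0 0 0.05 5;0 0 0 0 0 0.05 5"

```text
time: 47.65
tool_pos: [556.1, 171.8, 122.1]
tcp_rot: [180.0, -0.1, 30.3]
ft_force: [-2.6, -0.2, 5.2]
finger_gap: 52.8
```

apply_moves --targets "0 0 0 0 -0.5 0 5;0 0 0 0 -1.5 0 5;0 0 0 0 -2.5 0 5;0 0 0 0 -3.5 0 5;0 0 0 0 -4.5 0 5"

```text
time: 48.15
tool_pos: [533.1, 211.5, 122.0]
tcp_rot: [180.0, -0.1, 30.3]
ft_force: [3.5, -2.9, 5.3]
finger_gap: 53.6
```

apply_moves --targets "0 0 0 0 -1 0 5;0 0 0 0 -2 0 5;0 0 0 0 -3 0 5;0 0 0 0 -4 0 5;0 0 0 0 -5 0 5"

```text
time: 48.65
tool_pos: [507.7, 254.8, 121.9]
tcp_rot: [180.0, -0.1, 30.3]
ft_force: [4.1, -2.4, 5.2]
finger_gap: 53.7
```

apply_moves --targets "0 0 0 0 -1 0 5;0 0 0 0 -2 0 5;0 0 0 0 -3 0 5;0 0 0 0 -4 0 5;0 0 0 0 -4.8 0 5"

```text
time: 49.15
tool_pos: [483.4, 296.3, 121.9]
tcp_rot: [180.0, -0.1, 30.3]
ft_force: [3.6, -3.7, 5.4]
finger_gap: 53.4
```

```bash
python3 rk.py
```

```text
t 49.1 pose [483.4 296.3 121.9  30.3] rot [ 1.80e+02 -1.00e-01  3.03e+01] F [ 3.6 -3.7  5.4] gap 53.4
rack xy [ 3.1 49.7]
red px 3 [272.7 241.7]
```

Release, rise, and move clear towards the start side for the final look.

apply_moves --targets "0 0 0 0 0 -0.05 5.2;0 0 0 0 0 -0.05 6;0 0 0 0 0 -0.05 7.5;0 0 0 0 0 -0.05 8.5;0 0 0 0 0 -0.05 8.5"

```text
time: 49.7
tool_pos: [483.3, 295.0, 121.4]
tcp_rot: [-180.0, 0.1, 30.2]
ft_force: [-0.5, -0.5, -0.1]
finger_gap: 84.9
```

apply_moves --targets "0 0 0 0 0 0 8.5;0 0 0 0 0 -1.5 8.5;0 0 0 0 0 -6 8.5;0 0 0 0 0 -10.5 8.5;0 0 0 0 0 -12.5 8.5"

```text
time: 50.2
tool_pos: [485.4, 296.0, 253.6]
tcp_rot: [180.0, -0.4, 30.2]
ft_force: [0.9, -0.0, 0.1]
finger_gap: 84.9
```

apply_moves --targets "0 0 0.02 -0.8 2.3 0 8.5;0 0 0.06 -2.5 7.2 0 8.5;0 0 0.1 -4.2 12 0 8.5;0 0 0.14 -5.9 16.8 0 8.5;0 0 0.175 -7.6 21.6 0 8.5"

```text
time: 50.7
tool_pos: [526.2, 73.1, 248.5]
tcp_rot: [180.0, -0.1, 20.2]
ft_force: [0.5, -0.6, -0.2]
finger_gap: 84.9
```

apply_moves --targets "0 0 0.03 -0.7 4.5 0 8.5;0 0 0.07 -1.5 9 0 8.5;0 0 0.1 -2.2 13.6 0 8.5;0 0 0.14 -2.9 18.2 0 8.5;0 0 0.175 -3.7 22.8 0 8.5"

```text
time: 51.2
tool_pos: [570.4, -153.9, 248.5]
tcp_rot: [180.0, -0.1, 10.1]
ft_force: [0.9, -0.2, -0.7]
finger_gap: 85.3
```

apply_moves --targets "0 0 0.03 0.1 4.6 0 8.5;0 0 0.07 0.1 9.2 0 8.5;0 0 0.1 0.2 13.8 0 8.5;0 0 0.14 0.3 17 0 8.5;0 0 0.175 0.4 18 0 8.5"

```text
time: 51.7
tool_pos: [605.4, -332.0, 247.6]
tcp_rot: [179.9, -0.0, -0.1]
ft_force: [0.2, 0.8, 0.3]
finger_gap: 85.1
```

```bash
python3 rk.py; python3 - <<'E'
from ov import *
for n in("top","scene"): cv2.imwrite(f"pics/fin_{n}.png",snapshot(n)[:,:,::-1])
A=overlay(cv2.imread("pics/fin_scene.png")[:,:,::-1],"scene",[],3,175,355,185,350)
B=overlay(cv2.imread("pics/fin_top.png")[:,:,::-1],"top",[],1.5,120,300,100,300)
o=np.zeros((545,800,3),np.uint8);o[:A.shape[0],:A.shape[1]]=A;o[:B.shape[0],498:798]=B
cv2.imwrite("pics/a9.png",o)
E
```

```text
t 51.7 pose [ 6.054e+02 -3.320e+02  2.476e+02 -1.000e-01] rot [ 1.799e+02 -0.000e+00 -1.000e-01] F [0.2 0.8 0.3] gap 85.1
rack xy [-207.5 -554.7]
red px 42 [268.4 239.6]
```

View pics/a9.png

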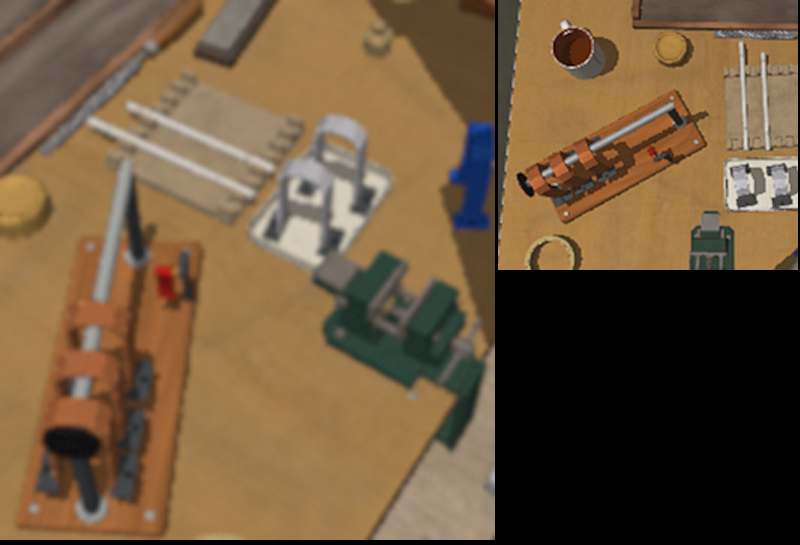

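All three copper bows hang behind the closed catch and both grey bows stand in the tray. Handing in.

```bash
python3 -c "
from bench import *
print(hand_in())"
```

```text
the job is handed in; nothing more can be done
None
```

The job is done and handed in after about 52 s of robot time. `hand_in()` reported no verdict.

- **Dry bows:** both grey bows came off the bar first and were stood upright in the white tray.
- **Wet bows:** there were three copper bows on the bench and no fourth was found. Each was put on at the loading end and slid through the catch. They were left at about rack y 148, 98 and 50.
- **Last checks:** the final pictures show all three copper bows behind the catch, which hangs at the same pixel place as at the start. Both grey bows are upright in the tray, the gripper is open and clear, and the bystanders in view are where they were. The highest wrist force I read was about 20 N, against the limit of 120 N.
- **Disagreements:**
  - My rack fit was about 3 mm off in x, so I shifted the hangs by that much.
  - The colour fit of the bow beside the mallet was unreliable, so I placed it by overlay instead.
  - I saw no bow or tray knocked aside.
  - The lifted catch was seen in a picture only for the first bow. For the other two I only checked that it hung closed afterwards.

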